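# Move the blow-off nozzle from the air outlet to its parking socket

## Task

Dusting is finished: take the blow-off nozzle off the air outlet by squeezing in its release button and keeping it in while you pull the nozzle straight up, then push it gently fully home in the empty parking socket, turned so that its catch clicks out into the socket's window, and let go. Do not wrench the nozzle against its catch or force it into the socket, and leave the teaware and the brush where they are.

Things in the scene. Friction and masses are not known exactly. Their poses are not given: they have to be found in the camera images.
- nozzle: Blow-off nozzle, 155 g, upright: grey box body 34 (x) x 36 (y) x 44 mm (z), small metal cone on top (to 58 mm), metal plug below. Origin: centre of the body's underside, the shoulder that sits on a socket's rim; z up. Black release button on its +y face, plain -y face 18 mm from the axis. It starts clipped in the outlet, its axes parallel to the outlet's.
- plug_end (a point): Centre of the lower end of the nozzle's round plug, 30 mm below the nozzle's origin. The plug is 24 mm across; its last 7 mm taper to 19 mm. Hidden in the socket at first.
- button_face (a point): Centre of the button's outer face: 26 mm above the nozzle's origin, 25 mm out along the nozzle's +y when not pressed; 16 mm wide, 18 mm high; axes as the nozzle. Fingers closing along the nozzle's y at this height, one on the button and one on the plain face, squeeze it in.
- release (a joint): Travel of the release button, m: 0 out, 0.0065 fully in (face then 18.5 mm from the axis). Its spring resists with 3 N at first, 9 N fully in, and pushes it out when let go; a squeeze of about 20 N holds it in and grips well. The steel catch moves with it and is free to leave or enter a socket only with the button at least 5 mm in.
- catch (a point): Tip of the nozzle's steel catch: 6 mm wide, 12 to 20 mm below the nozzle's origin on the plug's +y side, 17.5 mm from the axis when out (5.5 mm beyond the plug). It hooks in the socket's window; keep it drawn in for the 20 mm of travel in which it passes the socket's rim, out or in. Axes as the nozzle.
- outlet: Air outlet, fixed: upright eight-sided aluminium socket, 46 mm across, on a 90 mm square dark plate, brass valve low on its +x side. Origin: centre of the plate's underside; z up. Nozzle and outlet must not be pulled or pushed against each other with more than 25 N (against the catch, or sideways).
- outlet_mouth (a point): Centre of the outlet's rim, 70 mm above the bench; axes as the outlet. Hole 26.5 mm wide, 34 mm deep; window for the catch in its +y side, 10.5 to 21.5 mm below the rim; two sprung rubber seals 6 mm below the rim drag on the plug with up to about 6 N.
- dock: Parking stand, fixed: dark plate 180 (x) x 80 mm; on a short stem the empty eight-sided aluminium socket, 46 mm across, and 75 mm to its +x a post with another, round nozzle tip (fixed, top 82 mm above the bench). Origin: plate's underside, below the empty socket; z up. Nozzle and stand must not be pulled or pushed against each other with more than 25 N.
- dock_mouth (a point): On the empty socket's axis, 62 mm above the bench; axes as the stand. The stem is clamped so that the rim's centre is 6 to 24 mm above this point (not measured: look or feel). Hole, seals, +y window as in the outlet, so the nozzle's axes belong parallel to these (within 0.15 rad). Entry and drag stay under about 10 N until the shoulder meets the rim.
- teapot: Cream teapot, 104 mm wide and 128 mm tall, bystander; origin at the centre of its underside.
- plates: Stack of four plates, 150 mm across and 62 mm tall, bystander; origin at the centre of its underside.
- cup: Pale grey-green cup, 72 mm across and 70 mm tall, bystander; origin at the centre of its underside.
- brush: Dusting brush lying on the bench, bystander; origin under its middle.
Things that resemble listed ones, but are neither listed nor needed, are in the scene too. Leave any orange or red look-alike of the outlet alone.

How it is judged:
By the outcome, as a careful person would: the job done as asked, in the order asked, and still so for the second after the job is handed in, with the robot touching nothing.
It also fails if it takes over 64 s, if anything falls off the work surface, if the arm or the gripper's body presses on something with over 40 N, if the wrist force passes 120 N, or if a joint passes its speed limit or range.

## Robot

A 6-joint arm with a two-finger parallel gripper is mounted at the origin on the work surface. World frame = base frame: x ahead of the robot, y to its left, z up, the work surface at z = 0. Lengths are in m, angles in rad, forces in N, time in s.
With the tool pointing down it reaches from about 0.35 to 0.975 m from the base axis. Payload 4.9 kg.
Tool frame: the origin (TCP) lies at the very end of the fingers, on their centre line; the grasp point (between the pads) lies 19 mm behind it; z points along the fingers, y is the direction in which the jaws open and shut (so a half turn about z gives the same grasp; the last joint's range is limited). The gripper opens to 85 mm and grips with 20 to 120 N. Pads are 22 mm wide; open, the fingers measure 114 mm over their backs; the gripper's body (76 mm by 85 mm) begins 54 mm behind the grasp point. The pads swing forward as they close: fully open they stand 13 mm farther back than shut.
Start: joints at [-1.241, 0.053, 1.613, -0, 1.476, -0.119], TCP at [0.271, -0.563, 0.193] pointing down, gripper open.
Joint ranges: [-3.01, 3.01], [-1.01, 2.22], [0.06, 2.58], [-1.02, 4.17], [0.09, 2.62], [-3.14, 3.14]. Speed limits (rad/s): [2.57, 2.57, 3.14, 3.14, 3.14, 3.14].

## Interface

Orientations are given as a rotation vector (axis times angle).
In Python, from station import ctrl gives the robot as it stands.
- The arm moves only by the tool step_arm, never from a script. Its argument "moves" is a list of rows, each a list of 5 numbers: the opening, from 0 (shut) to 1 (fully open), then the shift along the world's x, y, z in m, then the turn about the world's z in degrees. A call has 1 to 20 rows; each row shifts and turns the pose as measured when the row begins; what a row does not reach is not made up. A row lasts 1/8 s, in which the tool goes at most 62.5 mm and 10.7 degrees, less where a joint would pass 70% of its speed; a pose out of reach is approached as far as the arm can. A call is refused whole if a number of a shift passes 0.0625 or a number of a turn 10.7, either way. A call with a gripper value outside its range is refused whole. The fingers move at their own pace and stop on an object; "newtons" is the grip in N (left out, the last holds). Time passes only in rows, so rows that do not move let the fingers close. It gives the time, the measured TCP pose, the force and the opening at its end, in the units of the state.
- ctrl.get_obs(): the state, without advancing time (a new reading comes with each control period).
- ctrl.get_image(name): name is "scene" or "top"; returns a dict with "color" (400x640x3 uint8, red, green, blue), "camera_matrix" (3x3 intrinsics, pixels), "R" (3x3) and "t" (3): a world point X has camera coordinates R X + t. Camera axes: x right, y down, z forward; pixel columns grow to the right and rows downward; lengths in m; the calibration is good to about 2 mm. A picture is of the moment at which its call begins. There is no depth.
- ctrl.finish_job(): hands the job in, once; it reports no verdict.
Trained networks look in a picture, given as the dict that the camera call returned (one of the last four; its "shot" number tells which), for a name from the list of things; names that differ only in an ending like _2 or _b are one class to them, and where a whole thing is asked for, a point or a joint stands for the part that bears it (a point fixed in the world has none). Each returns a list of dicts, best first, with "p" (0 to 1); they miss things now and then, are a little off and sometimes report something else, mostly with a low value. They report only what shows in the picture. A call takes as long as a camera call. They do not tell look-alikes from the thing itself.
- ctrl.spot_in(picture, query): "bbox" ([left, top, right, bottom] in pixels, round what is visible of it).
The state is a dict: "t": time; "q": joint angles; "dq": joint speeds; "effort": joint torques, N m; "tool_pos": TCP position; "tool_rot": TCP orientation; "contact_force": force on the tool from outside, world axes, zero at the start; "wrist_torque": the same for the moment, N m; "opening": finger opening in m.
Only numpy, scipy, OpenCV 4.12 (cv2) and the standard library are available. Lean on these libraries where they do the work, as an engineer would, in place of code of your own. Each camera call takes 0.05 s, during which the arm holds its last target.

## Working session

There is one attempt and no reset: what is moved stays moved. The work goes in short steps, Python scripts to look and compute and a tool call to move; the robot and the scene stay as the last step left them, time stands still between calls to the robot, and variables do not carry over. Pictures are saved under pics/ and viewed, and the job is handed in when it is done.

Besides the shell and the picture viewer there is one more tool, called after "Call:" as name(argument=value, ...), one argument or row to a line, values as JSON. step_arm: Moves the arm, as the interface text tells. Its arguments: {"type":"object","properties":{"moves":{"type":"array","items":{"type":"array","items":{"type":"number"}}},"newtons":{"type":"number"}},"required":["moves"]}

```bash
ls; mkdir -p pics; cat > h.py <<'E'
import numpy as np, cv2, pickle
from station import ctrl
def shot(n,tag):
    p=ctrl.get_image(n); cv2.imwrite(f'pics/{tag}.png',p['color'][:,:,::-1]); pickle.dump(p,open(f'pics/{tag}.pkl','wb')); return p
def load(tag): return pickle.load(open(f'pics/{tag}.pkl','rb'))
def proj(p,X):
    X=np.atleast_2d(X); c=X@np.array(p['R']).T+np.array(p['t']); u=c@np.array(p['camera_matrix']).T; return u[:,:2]/u[:,2:]
def ray(p,uv):
    R=np.array(p['R']);d=R.T@np.linalg.inv(p['camera_matrix'])@np.array([uv[0],uv[1],1.]); return -R.T@np.array(p['t']),d/np.linalg.norm(d)
def atz(p,uv,z):
    o,d=ray(p,uv); return o+d*(z-o[2])/d[2]
def tri(l):
    A=np.zeros((3,3));b=np.zeros(3)
    for p,uv in l:
        o,d=ray(p,uv);M=np.eye(3)-np.outer(d,d);A+=M;b+=M@o
    x=np.linalg.solve(A,b); return x,[np.linalg.norm(np.cross(x-ray(p,uv)[0],ray(p,uv)[1])) for p,uv in l]
E
python3 - <<'E'
from h import *
print(ctrl.get_obs())
for n in ('scene','top'):
    p=shot(n,n+'0'); print(n,p['camera_matrix'],p['R'],p['t'])
    for q in ['nozzle','outlet','dock','button_face','teapot','plates','cup','brush']:
        print(q,[(np.round(d['bbox']).astype(int).tolist(),round(d['p'],2)) for d in ctrl.spot_in(p,q)])
E
```

```text
pics
{'t': 0.0, 'q': array([-1.24094685e+00,  5.33475136e-02,  1.61430123e+00, -7.87797752e-07,
        1.47599396e+00, -1.19018820e-01]), 'dq': array([ 0.00066966, -0.00061355, -0.00044402,  0.0009005 , -0.00099453,
        0.00013547]), 'effort': array([ 3.80016199e-04, -3.93680406e+01, -3.70179570e+01, -1.20095483e-04,
        6.93428257e-03,  1.21029203e-05]), 'tool_pos': array([ 0.27097681, -0.56242249,  0.19176457]), 'tool_rot': array([-3.06081462e+00, -6.98722742e-01,  3.39836352e-04]), 'contact_force': array([-0.3524629 , -0.82730182,  0.1744929 ]), 'wrist_torque': array([ 0.00285893,  0.03725461, -0.02930193]), 'opening': 0.08526496097468501}
scene [[473.01246564   0.         319.22414452]
 [  0.         473.01246564 199.10748737]
 [  0.           0.           1.        ]] [[-0.58192362  0.81320046  0.00836162]
 [ 0.53036401  0.38728111 -0.75414014]
 [-0.61650541 -0.43441726 -0.65666028]] [ 0.2980009  -0.24552283  1.82190951]
nozzle [([338, 191, 351, 210], 0.62), ([324, 209, 358, 236], 0.33)]
outlet [([337, 165, 364, 201], 0.92), ([322, 206, 360, 239], 0.76), ([380, 184, 413
[... 436 characters left out ...]
.29330308e-01 -9.91601556e-01  1.61811281e-04]
 [-9.66124265e-01 -1.26044165e-01 -2.25203846e-01]
 [ 2.23332879e-01  2.89693531e-02 -9.74311655e-01]] [-0.04443898  0.56894189  1.07306644]
nozzle [([290, 200, 305, 214], 0.73), ([441, 252, 471, 275], 0.52)]
outlet [([299, 249, 336, 290], 0.97), ([233, 180, 268, 217], 0.96), ([244, 249, 277, 286], 0.85), ([283, 191, 319, 234], 0.72)]
dock [([359, 195, 411, 259], 0.92)]
button_face [([143, 192, 199, 229], 0.62), ([359, 195, 412, 256], 0.49)]
teapot [([146, 185, 199, 228], 0.68)]
plates [([454, 170, 508, 218], 0.68)]
cup [([442, 253, 470, 278], 0.69), ([288, 202, 305, 216], 0.48)]
brush [([239, 114, 287, 161], 0.81), ([358, 194, 412, 256], 0.66)]
```

```bash
python3 - <<'E'
from h import *
a=cv2.imread('pics/scene0.png')[120:320,150:510]; cv2.imwrite('pics/s0c.png',cv2.resize(a,None,fx=2.2,fy=2.2,interpolation=cv2.INTER_CUBIC))
a=cv2.imread('pics/top0.png')[100:310,130:520]; cv2.imwrite('pics/t0c.png',cv2.resize(a,None,fx=2,fy=2,interpolation=cv2.INTER_CUBIC))
E
```

```text
(no output)
```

View pics/s0c.png

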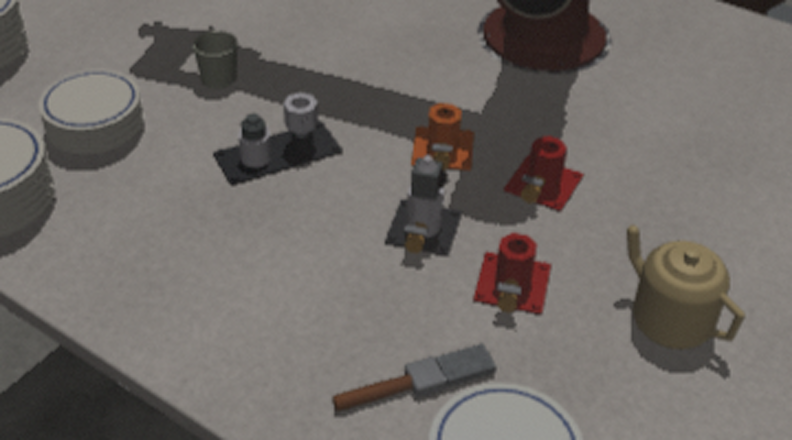

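View pics/t0c.png

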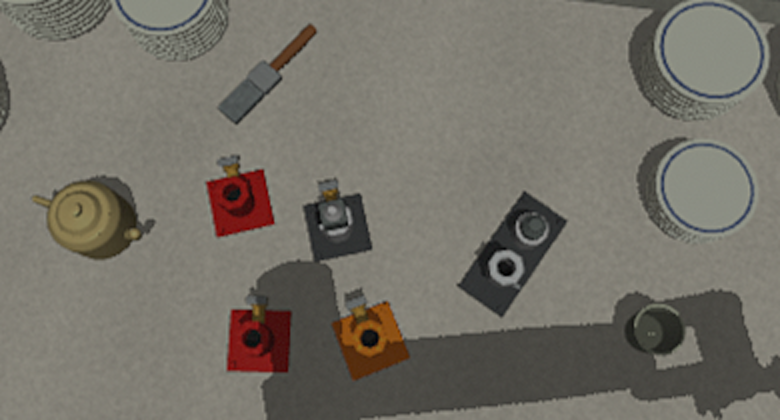

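The wanted nozzle stands on the dark-plate outlet, at scene (344,202) and top (297,208). The look-alikes to leave alone are:
- The orange outlet, at scene (352,179) and top (315,269).
- The red outlet, at scene (399,193) and top (255,269).
- The red outlet, at scene (384,243) and top (248,198).
- The round tip on the dock post, at scene (265,184) and top (396,212).

The empty socket is at scene (286,172) and top (383,233). I'll check it and the nozzle in close crops.

```bash
python3 - <<'E'
from h import *
def c(n,x0,y0,w,h,s):
    a=cv2.imread(f'pics/{n}.png')[y0:y0+h,x0:x0+w]; return cv2.resize(a,None,fx=s,fy=s,interpolation=cv2.INTER_CUBIC)
a=np.hstack([c('scene0',315,180,55,60,7),c('top0',275,180,55,60,7)]); cv2.imwrite('pics/zo.png',cv2.convertScaleAbs(a,alpha=1.5))
a=np.hstack([c('scene0',245,155,65,60,6),c('top0',355,190,65,60,6)]); cv2.imwrite('pics/zd.png',cv2.convertScaleAbs(a,alpha=1.5))
E
```

```text
(no output)
```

View pics/zo.png

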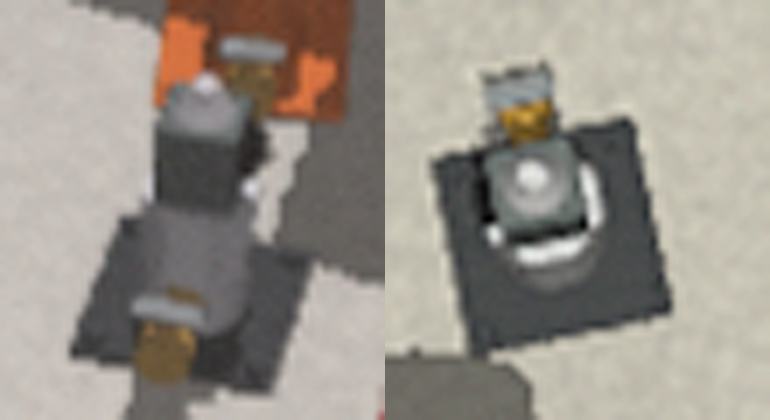

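View pics/zd.png

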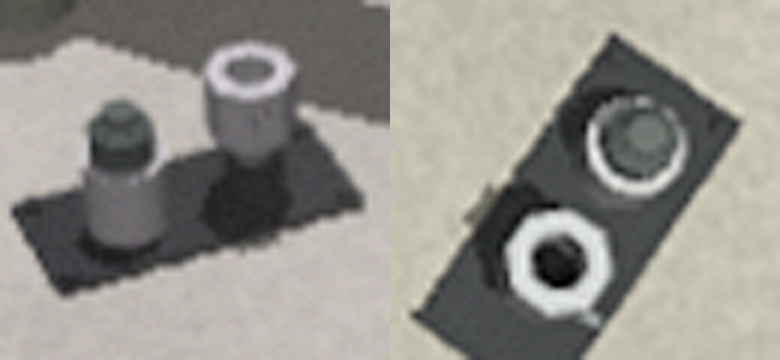

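```bash
cat > fit.py <<'E'
from h import *
from scipy.optimize import least_squares
S=load('scene0');T=load('top0')
def z(x,y,x0,y0,s,off=0): return np.array([(x-off+.5)/s-.5+x0,(y+.5)/s-.5+y0])
so=lambda x,y:z(x,y,315,180,7); to=lambda x,y:z(x,y,275,180,7,385)
sd=lambda x,y:z(x,y,245,155,6); td=lambda x,y:z(x,y,355,190,6,390)
def pts(v,loc):
    c,s=np.cos(v[2]),np.sin(v[2]); l=np.array(loc,float); return np.c_[v[0]+c*l[:,0]-s*l[:,1],v[1]+s*l[:,0]+c*l[:,1],l[:,2]]
# outlet plate corners, local (outlet) ; +x valve (top-image up), +y left
h=.045
C=[(h,h),(h,-h),(-h,-h),(-h,h)]
tt=[to(433,160),to(632,120),to(671,310),to(475,350)]
ss=[so(312,262),so(270,392),so(72,355),so(125,215)]
# scene corner order determined below
def res(v,ordr):
    L=[(a,b,v[3]) for a,b in C]; P=pts(v,L)
    return np.r_[(proj(T,P)-np.array(tt)).ravel(),(proj(S,P)-np.array([ss[i] for i in ordr])).ravel()]
best=None
for k in range(4):
    o=[(i+k)%4 for i in range(4)]
    for o in (o,o[::-1]):
        r=least_squares(res,[.6,0,.1,.006],args=(o,))
        if best is None or r.cost<best[0].cost: best=(r,o)
r,o=best; print('outlet',r.x,np.degrees(r.x[2]),r.cost,np.round(r.fun,1))
E
cat > fit2.py <<'E'
from fit import *
# dock
tt2=[td(612,35),td(742,122),td(412,315)]
ss2=[sd(12,210),sd(65,293),sd(365,203)]
print('dock tri far'); 
for a in tt2: print('top@z=.006',atz(T,a,.006))
for a in ss2: print('scene@z=.006',atz(S,a,.006))
print('rim tri',tri([(T,td(558,261)),(S,sd(250,70))]))
print('post top',tri([(T,td(640,145)),(S,sd(122,108))]))
print('cone tip',tri([(T,to(531,176)),(S,so(207,85))]))
E
python3 fit2.py
```

```text
outlet [0.53092671 0.0996215  0.34039206 0.00151126] 19.50302846568396 2.86017358537799 [-0.5 -0.4 -0.1 -0.6  0.4  0.6 -0.9  1.  -0.1  0.6 -0.9 -0.2 -0.7  0.5
  0.4 -0.7]
dock tri far
top@z=.006 [ 0.62171933 -0.17579509  0.006     ]
top@z=.006 [ 0.58514428 -0.24502762  0.006     ]
top@z=.006 [ 0.46649672 -0.09030414  0.006     ]
scene@z=.006 [ 0.58783444 -0.24047117  0.006     ]
scene@z=.006 [ 0.62248294 -0.17132547  0.006     ]
scene@z=.006 [ 0.46855538 -0.08747183  0.006     ]
rim tri (array([ 0.48992047, -0.14861252,  0.0837122 ]), [np.float64(0.0006381235029639738), np.float64(0.0006381235029638009)])
post top (array([ 0.55161826, -0.18402186,  0.07968225]), [np.float64(0.001351184057052589), np.float64(0.0013511840570526715)])
cone tip (array([0.53002132, 0.09988424, 0.12686281]), [np.float64(0.0002359901899761727), np.float64(0.00023599018997603956)])
```

```bash
cat > ov.py <<'E'
from fit import *
def box(x0,x1,y0,y1,z0,z1):
    P=[(x,y,z) for z in (z0,z1) for x,y in ((x0,y0),(x1,y0),(x1,y1),(x0,y1))]
    E=[(i,(i+1)%4) for i in range(4)]+[(4+i,4+(i+1)%4) for i in range(4)]+[(i,i+4) for i in range(4)]
    return P,E
def ring(r,z,n=8,ph=np.pi/8,cx=0):
    P=[(cx+r*np.cos(ph+2*np.pi*i/n),r*np.sin(ph+2*np.pi*i/n),z) for i in range(n)]; return P,[(i,(i+1)%n) for i in range(n)]
R8=.023/np.cos(np.pi/8)
def draw(p,items,x0,y0,w,h,s,a=1.4):
    im=cv2.resize(p['color'][y0:y0+h,x0:x0+w,::-1],None,fx=s,fy=s,interpolation=cv2.INTER_CUBIC); im=cv2.convertScaleAbs(im,alpha=a)
    im=im.copy()
    for v,(P,E),col in items:
        u=proj(p,pts(v,P)); u=(u-[x0,y0]+.5)*s-.5
        for i,j in E: cv2.line(im,tuple(int(q) for q in np.round(u[i])),tuple(int(q) for q in np.round(u[j])),col,1,cv2.LINE_AA)
    return im
def outlet_items(v): return [(v,box(-.045,.045,-.045,.045,0,.006),(0,0,255)),(v,ring(R8,.07),(0,255,0)),(v,box(-.017,.017,-.018,.018,.07,.114),(255,255,0)),(v,box(-.008,.008,.018,.025,.087,.105),(255,0,255))]
def dock_items(v,hz): return [(v,box(-.05,.13,-.04,.04,0,.006),(0,0,255)),(v,ring(R8,hz),(0,255,0)),(v,ring(.01325,hz,24),(0,255,0)),(v,ring(.013,.082,24,0,.075),(255,255,0))]
E
python3 - <<'E'
from ov import *
v=[.5305,.0998,.335]; a=outlet_items(v)
cv2.imwrite('pics/ovo.png',np.hstack([draw(S,a,315,180,55,60,7),draw(T,a,275,180,55,60,7)]))
d=[.4899,-.1486,np.radians(-28.7)]; b=dock_items(d,.0837)
cv2.imwrite('pics/ovd.png',np.hstack([draw(S,b,245,155,65,60,6),draw(T,b,355,190,65,75,6)[:360]]))
E
```

```text
outlet [0.53092671 0.0996215  0.34039206 0.00151126] 19.50302846568396 2.86017358537799 [-0.5 -0.4 -0.1 -0.6  0.4  0.6 -0.9  1.  -0.1  0.6 -0.9 -0.2 -0.7  0.5
  0.4 -0.7]
```

View pics/ovo.png

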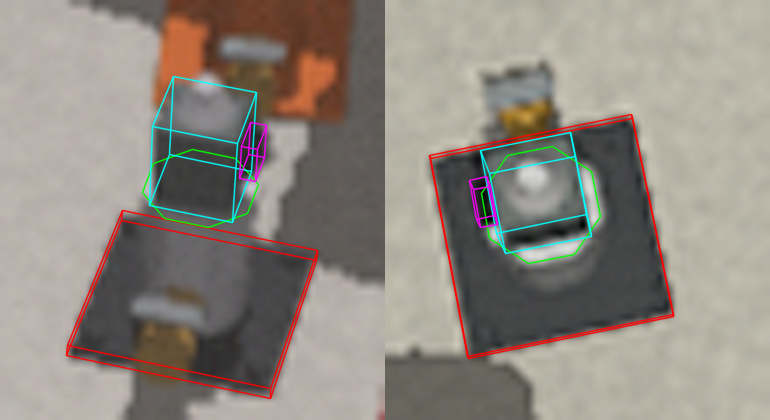

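View pics/ovd.png

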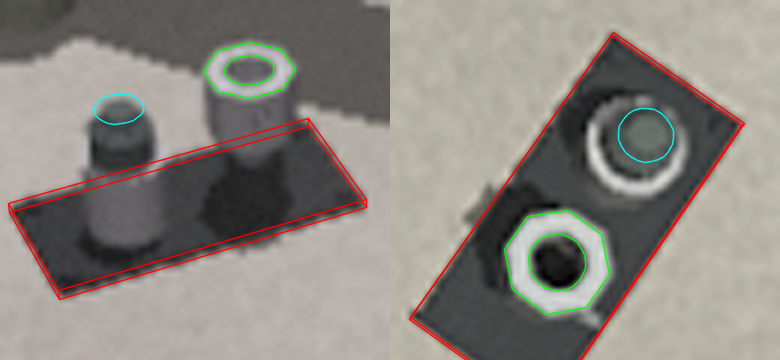

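```bash
python3 - <<'E'
from ov import *
v=[.5305,.0998,.335]; a=[(v,box(-.017,.017,-.018,.018,.07,.114),(255,255,0)),(v,box(-.008,.008,.018,.025,.087,.105),(255,0,255)),(v,ring(.001,.128),(0,0,255)),(v,ring(R8,.07),(0,255,0))]
r1=np.hstack([draw(S,x,330,186,28,28,14,2.2) for x in ([],a)])
r2=np.hstack([draw(T,x,284,194,28,28,14,2.2) for x in ([],a)])
cv2.imwrite('pics/zz.png',cv2.resize(np.vstack([r1,r2]),(600,600)))
E
```

```text
outlet [0.53092671 0.0996215  0.34039206 0.00151126] 19.50302846568396 2.86017358537799 [-0.5 -0.4 -0.1 -0.6  0.4  0.6 -0.9  1.  -0.1  0.6 -0.9 -0.2 -0.7  0.5
  0.4 -0.7]
```

View pics/zz.png

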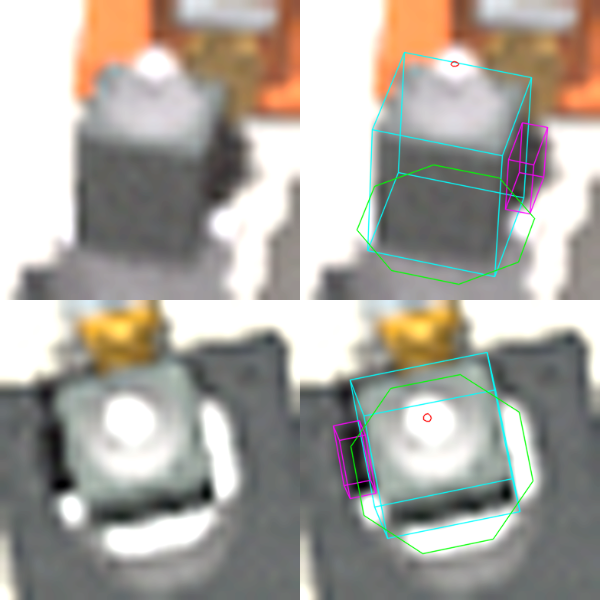

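```bash
cat > ef.py <<'E'
from ov import *
from scipy.ndimage import map_coordinates
def edgefit(p,v,segs,rng=3.0,it=8,use=None):
    g=cv2.GaussianBlur(cv2.cvtColor(p['color'],cv2.COLOR_RGB2GRAY).astype(float),(0,0),.8)
    v=np.array(v,float)
    for _ in range(it):
        A=[];b=[]
        for P0,P1 in segs:
            for f in np.linspace(.08,.92,25):
                L=[np.array(P0)*(1-f)+np.array(P1)*f]
                u=proj(p,pts(v,L))[0]; e=proj(p,pts(v,[P1]))[0]-proj(p,pts(v,[P0]))[0]; n=np.array([-e[1],e[0]])/np.linalg.norm(e)
                s=np.linspace(-rng,rng,61); q=u+s[:,None]*n
                pr=map_coordinates(g,[q[:,1],q[:,0]],order=3); d=np.abs(np.gradient(pr)); k=d.argmax()
                if d[k]<.8 or k in(0,60): continue
                w=d*(np.abs(s-s[k])<1); r=(w*s).sum()/w.sum()
                J=[]
                for i,h in enumerate((1e-4,1e-4,1e-3)):
                    vv=v.copy();vv[i]+=h; J.append((proj(p,pts(vv,L))[0]-u)@n/h)
                A.append(J);b.append(r)
        A=np.array(A);b=np.array(b); sc=np.array([1,1,.03])
        dx=np.zeros(3);w=np.ones(len(b))
        for _ in range(10):
            dx=np.linalg.lstsq(A*sc*w[:,None],b*w,rcond=None)[0]*sc; rr=b-A@dx; w=1/np.sqrt(1+(rr/.3)**2)
        v=v+dx
    return v,len(b),np.median(np.abs(rr))
def sq(x0,x1,y0,y1,z):
    c=[(x0,y0,z),(x1,y0,z),(x1,y1,z),(x0,y1,z)]; return [(c[i],c[(i+1)%4]) for i in range(4)]
E
python3 - <<'E' | grep -v '^ \|^outlet \['
from ef import *
for z in (.004,.006,.008):
  for n,p in (('top',T),('scene',S)):
    v,k,r=edgefit(p,[.5305,.0998,.335],sq(-.045,.045,-.045,.045,z)); print('plate',z,n,v[:2].round(4),np.degrees(v[2]).round(2),k,r.round(2))
    v,k,r=edgefit(p,[.4899,-.1486,-.5],sq(-.05,.13,-.04,.04,z)); print('  dock',z,n,v[:2].round(4),np.degrees(v[2]).round(2),k,r.round(2))
for z in (.114,):
  for n,p in (('top',T),('scene',S)):
    s=sq(-.017,.017,-.018,.018,z)
    v,k,r=edgefit(p,[.5305,.0998,.335],s,2); print('body',z,n,v[:2].round(4),np.degrees(v[2]).round(2),k,r.round(2))
for n,p in (('top',T),('scene',S)):
  for hz in (.082,.0837,.0855):
    P,E=ring(R8,hz); v,k,r=edgefit(p,[.4899,-.1486,-.5],[(P[i],P[j]) for i,j in E],2); print('rim',hz,n,v[:2].round(4),np.degrees(v[2]).round(2),k,r.round(2))
E
```

```text
plate 0.004 top [0.5305 0.0993] 19.64 94 0.1
plate 0.004 scene [0.5342 0.1015] 19.71 77 0.1
plate 0.006 top [0.5301 0.0991] 19.66 94 0.09
plate 0.006 scene [0.5359 0.1025] 19.66 77 0.09
plate 0.008 top [0.5297 0.0989] 19.62 96 0.1
plate 0.008 scene [0.5376 0.1036] 19.62 78 0.1
body 0.114 top [0.5233 0.0966] 16.14 72 0.18
body 0.114 scene [0.5309 0.0966] 33.99 69 0.09
rim 0.082 top [ 0.4904 -0.1496] -28.23 200 0.25
rim 0.0837 top [ 0.4901 -0.1494] -28.2 200 0.21
rim 0.0855 top [ 0.4898 -0.1492] -28.05 200 0.2
rim 0.082 scene [ 0.4876 -0.15  ] -29.84 200 0.18
rim 0.0837 scene [ 0.4893 -0.1486] -29.52 200 0.16
rim 0.0855 scene [ 0.4912 -0.147 ] -29.13 200 0.15
```

```bash
python3 - <<'E' | grep -v '^ \|^outlet \['
from h import *
from scipy.spatial.transform import Rotation as Ro
o=ctrl.get_obs();R=Ro.from_rotvec(o['tool_rot']).as_matrix();print(R.round(3),np.degrees(np.arctan2(R[1,1],R[0,1])),np.degrees(o['q'][[0,5]]))
print(np.degrees(np.arctan2(.0995,.531)),np.degrees(np.arctan2(-.149,.49)))
E
```

```text
[[ 0.901  0.434 -0.   ]
10.613140320300209 -16.913553238341958
```

Call:
step_arm(
  moves=[
    [1,0.008,0.02,0.002,-1],
    [1,0.016,0.041,0.002,-1],
    [1,0.016,0.041,0,-1],
    [1,0.016,0.041,0,-1],
    [1,0.016,0.041,0,-1],
    [1,0.016,0.041,0,-1],
    [1,0.016,0.041,0,0],
    [1,0.016,0.041,0,0],
    [1,0.016,0.041,0,0],
    [1,0.016,0.041,0,0],
    [1,0.016,0.041,0,0],
    [1,0.016,0.041,0,0],
    [1,0.016,0.041,0,0],
    [1,0.016,0.041,0,0],
    [1,0.016,0.041,0,0],
    [1,0.016,0.041,0,0],
  ],
  newtons=20,
)

```text
t: 2.9
tool_pos: [0.524, 0.0901, 0.2001]
tool_rot: [3.092, 0.522, 0.013]
contact_force: [0.3, -1.2, 1.2]
opening: 0.0854
```

Call:
step_arm(
  moves=[
    [0.9,0.007,0.009,0,0.5],
    [0.8,0,0,-0.02,0],
    [0.75,0,0,-0.03,0],
    [0.75,0,0,-0.03,0],
    [0.75,0,0,-0.02,0],
    [0.75,0,0,0,0],
  ],
)

```text
t: 3.65
tool_pos: [0.5274, 0.0958, 0.0915]
tool_rot: [3.089, 0.533, 0.003]
contact_force: [0.4, -0.6, 0.6]
opening: 0.0638
```

```bash
python3 - <<'E' | grep -v '^ \|^outlet \['
from ov import *
from scipy.spatial.transform import Rotation as Ro
S=shot('scene','s1');T=shot('top','t1');o=ctrl.get_obs();R=Ro.from_rotvec(o['tool_rot']).as_matrix()
print('x',o['tool_pos'],np.degrees(np.arctan2(R[1,0],R[0,0])),R[:,2],o['contact_force'],o['opening'])
v=[.531,.0995,.343]; a=[]
tp=o['tool_pos']; f=lambda d:(0,0,0)
fa=[((tp[0],tp[1],np.arctan2(R[1,0],R[0,0])),box(-.011,.011,-.032,.032,tp[2],tp[2]+.04),(255,255,0))]
r1=np.hstack([draw(S,x,310,160,70,70,5,1.8) for x in ([],fa)])
r2=np.hstack([draw(T,x,260,170,70,70,5,1.8) for x in ([],fa)])
cv2.imwrite('pics/z1.png',cv2.resize(np.vstack([r1,r2]),(600,600)))
E
```

```text
x [0.52936599 0.09625424 0.0941478 ] 19.596151386836123 [ 0.00770233 -0.00642352 -0.99994971] [-0.65656771 -0.19075411 -0.27641285] 0.06401306695264326
```

View pics/z1.png

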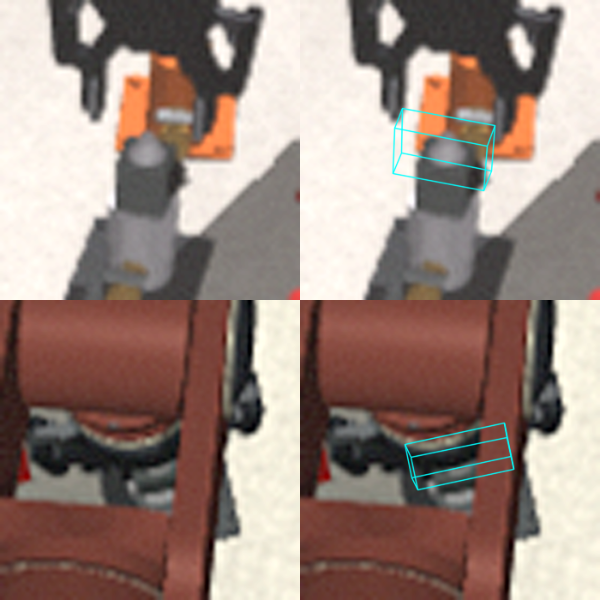

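```bash
python3 - <<'E' | grep -v '^ \|^outlet \['
from ov import *
from scipy.spatial.transform import Rotation as Ro
S=shot('scene','s2');o=ctrl.get_obs();R=Ro.from_rotvec(o['tool_rot']).as_matrix()
print('x',o['t'],o['tool_pos'],np.degrees(np.arctan2(R[1,0],R[0,0])),R[:,2],o['contact_force'],o['opening'])
tp=o['tool_pos']
fa=[((tp[0],tp[1],np.arctan2(R[1,0],R[0,0])),box(-.011,.011,-.032,.032,tp[2],tp[2]+.04),(255,255,0))]
cv2.imwrite('pics/z2.png',np.vstack([draw(S,fa,280,100,110,130,4,1.8)]))
E
```

```text
x 3.8 [0.5302683  0.09652082 0.09527193] 19.61190549928898 [ 0.00977361 -0.00622937 -0.99993283] [0.34347623 0.32315868 0.73938625] 0.06410260973595834
```

View pics/z2.png

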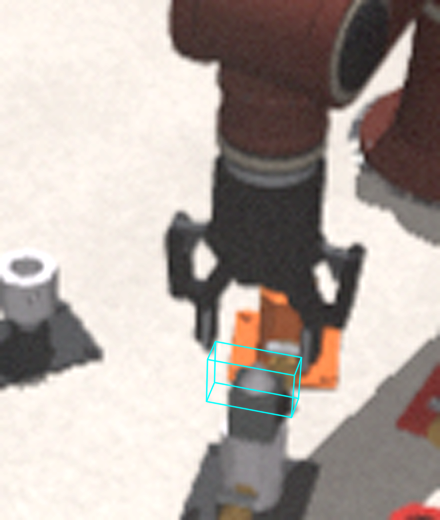

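```bash
python3 - <<'E' | grep -v '^ \|^outlet \['
from ov import *
for a,b in (('scene0','s2'),('top0','t1')):
    A,B=load(a),load(b); print('x',np.abs(A['R']-B['R']).max(),np.abs(A['t']-B['t']).max(), A.keys())
T=load('t1');S=load('s2')
tp=[.5293,.0963,.0942]
fa=[((tp[0],tp[1],np.radians(19.6)),box(-.011,.011,-.032,.032,tp[2],tp[2]+.04),(255,255,0))]
im=draw(T,fa,200,130,160,120,4,1.8); cv2.imwrite('pics/z3.png',im)
cv2.imwrite('pics/s0full.png',cv2.imread('pics/scene0.png'))
E
```

```text
x 0.0 0.0 dict_keys(['color', 'camera_matrix', 'R', 't', 'shot'])
x 0.0 0.0 dict_keys(['color', 'camera_matrix', 'R', 't', 'shot'])
```

View pics/z3.png

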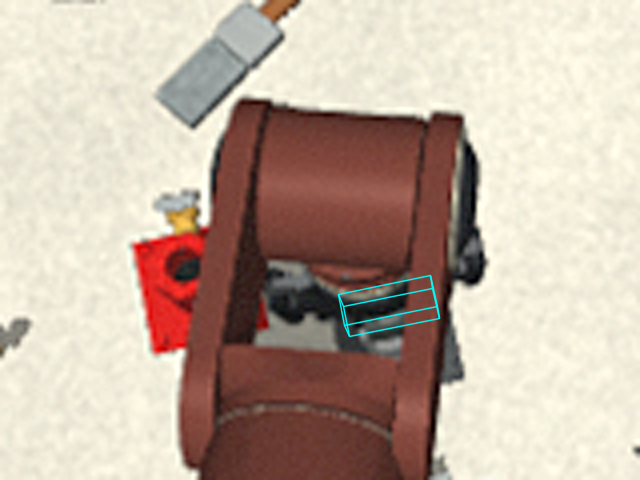

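View pics/scene0.png

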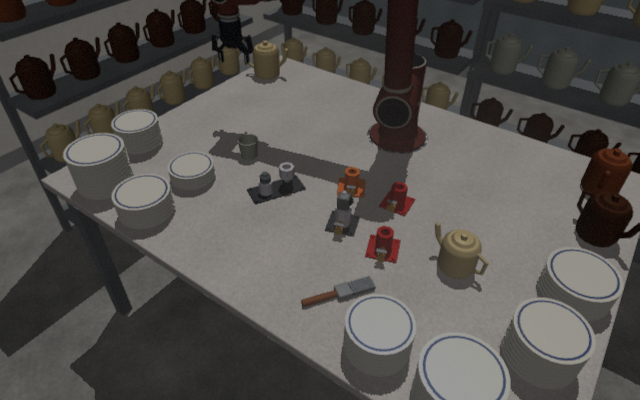

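View pics/top0.png

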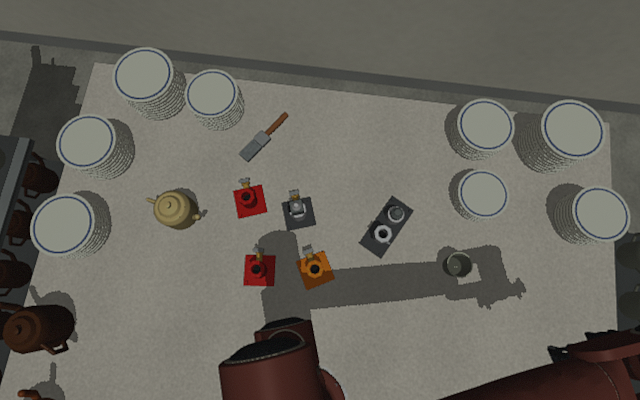

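```bash
python3 - <<'E' | grep -v '^ \|^outlet \['
from ov import *
S=load('scene0');T=load('top0')
print('C',-S['R'].T@S['t'],-T['R'].T@T['t'])
print('start',proj(S,[[.271,-.5624,.1918],[.271,-.5624,.25]]))
print('a',proj(S,[[.53,.0965,.095],[.53,.0965,.15]]).ravel(),proj(T,[[.5293,.0963,.0942],[.5293,.0963,.15]]).ravel())
ya=np.radians(-64.3)
fa=[((.271,-.5624,np.radians(25.7)),box(-.011,.011,-.043,.043,.1918,.2318),(255,255,0))]
cv2.imwrite('pics/z4.png',draw(S,fa,190,0,90,80,7,1.8))
E
```

```text
C [1.42684729 0.64422083 1.00872522] [ 0.31576486 -0.00343999  1.17363624]
start [[235.07860193  75.26748931]
a [342.6389831  199.54939857 343.42377568 185.07909916] [297.36613746 207.61228038 296.04874982 203.35086943]
```

View pics/z4.png

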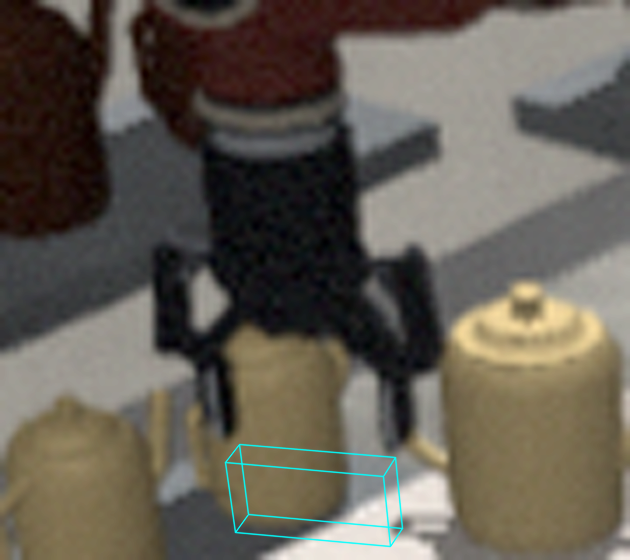

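```bash
python3 - <<'E' | grep -v '^ \|^outlet \['
from ov import *
S=load('s2');T=load('t1')
yd=np.array([-np.sin(np.radians(19.6)),np.cos(np.radians(19.6)),0]);tp=np.array([.5303,.0965,.0953])
for s,uv in ((-1,(331.7,187.5)),(1,(357.,191))):
    for off in (.035,.039):
        P=tp+s*off*yd
        print('f',s,off,[ (z,proj(S,[P[0],P[1],z])[0].round(1).tolist()) for z in (.095,.12,.14,.15)],uv)
def fing(z): return [((tp[0],tp[1],np.radians(19.6)),box(-.011,.011,a,a+.014,z,z+.04),c) for a,c in ((-.046,(255,255,0)),(.032,(0,255,0)))]
r=[draw(S,fing(z),300,150,90,90,4,1.8) for z in (.1,.145)]
r2=[draw(T,fing(z),250,165,90,60,4,2.6) for z in (.1,.145)]
cv2.imwrite('pics/z5.png',np.vstack([np.hstack(r),np.hstack(r2)]))
E
```

```text
f -1 0.035 [(0.095, [331.1, 197.4]), (0.12, [331.3, 190.9]), (0.14, [331.5, 185.6]), (0.15, [331.6, 182.9])] (331.7, 187.5)
f -1 0.039 [(0.095, [329.8, 197.1]), (0.12, [330.0, 190.7]), (0.14, [330.1, 185.4]), (0.15, [330.2, 182.7])] (331.7, 187.5)
f 1 0.035 [(0.095, [354.2, 201.8]), (0.12, [354.7, 195.4]), (0.14, [355.1, 190.0]), (0.15, [355.3, 187.4])] (357.0, 191)
f 1 0.039 [(0.095, [355.5, 202.1]), (0.12, [356.0, 195.6]), (0.14, [356.5, 190.3]), (0.15, [356.7, 187.6])] (357.0, 191)
```

View pics/z5.png

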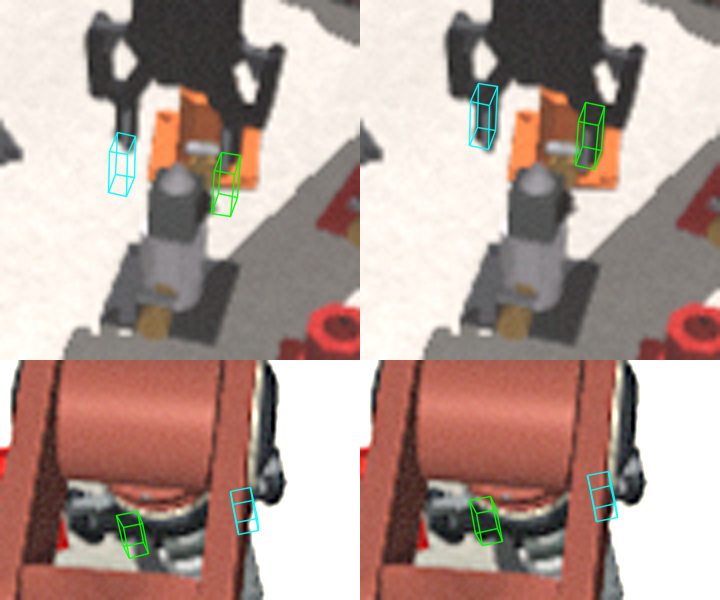

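```bash
python3 - <<'E' | grep -v '^ \|^outlet \['
from ov import *
S=load('s2')
cv2.imwrite('pics/z6.png',draw(S,[],318,150,50,60,10,1.0))
E
```

```text
(no output)
```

View pics/z6.png

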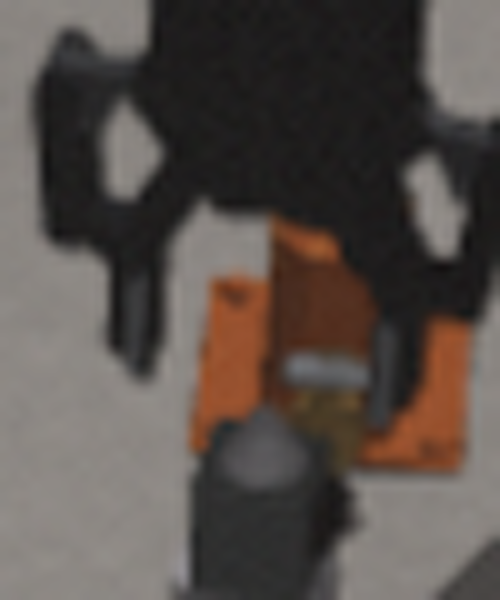

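Call:
step_arm(
  moves=[
    [0.75,0.001,0.002,-0.01,0],
    [0.75,0,0,-0.01,0],
    [0.75,0,0,-0.01,0],
    [0.75,0,0,0,0],
  ],
)

```text
t: 4.3
tool_pos: [0.5328, 0.0986, 0.0655]
tool_rot: [3.087, 0.533, 0.02]
contact_force: [0.5, 0.0, 0.2]
opening: 0.0638
```

```bash
cat > look.py <<'E'
import sys
from ov import *
from scipy.spatial.transform import Rotation as Ro
def look(tag,x0,y0,w,h,s,items=[],a=1.0,cam='scene'):
    p=shot(cam,tag);o=ctrl.get_obs();R=Ro.from_rotvec(o['tool_rot']).as_matrix()
    print('X',round(o['t'],2),o['tool_pos'].round(4),'yaw',np.degrees(np.arctan2(R[1,0],R[0,0])).round(2),R[:2,2].round(4),'F',o['contact_force'].round(1),'M',o['wrist_torque'].round(2),'op',round(o['opening'],4))
    cv2.imwrite(f'pics/{tag}z.png',draw(p,items,x0,y0,w,h,s,a)); return p,o
E
python3 - <<'E' | grep X
from look import *
look('s3',310,160,60,60,10)
E
```

```text
X 4.35 [0.5332 0.0986 0.0661] yaw 19.61 [ 0.0148 -0.0061] F [0.2 0.2 0.5] M [0.06 0.   0.01] op 0.0642
```

View pics/s3z.png

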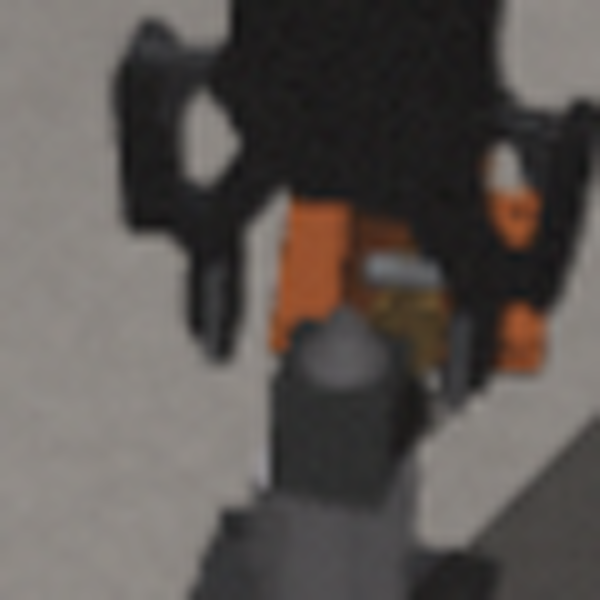

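```bash
python3 - <<'E' | grep X
from look import *
p,o=look('t3',255,185,70,50,10,a=2.5,cam='top')
tp=o['tool_pos']
def fing(z,dx=0,dy=0): return [((tp[0]+dx,tp[1]+dy,np.radians(19.6)),box(-.011,.011,a,a+.012,z,z+.03),c) for a,c in ((-.044,(255,255,0)),(.032,(0,255,0)))]
cv2.imwrite('pics/t3z.png',np.vstack([draw(p,[],255,185,70,50,10,2.5)[:300],draw(p,fing(.103)+[(q[0],q[1],(0,0,255)) for q in fing(.07,-.033,-.023)],255,185,70,50,10,2.5)[:300]]))
E
```

```text
X 4.4 [0.5337 0.0986 0.0667] yaw 19.61 [ 0.0159 -0.006 ] F [0.4 0.8 0.3] M [ 0.01  0.03 -0.03] op 0.064
```

View pics/t3z.png

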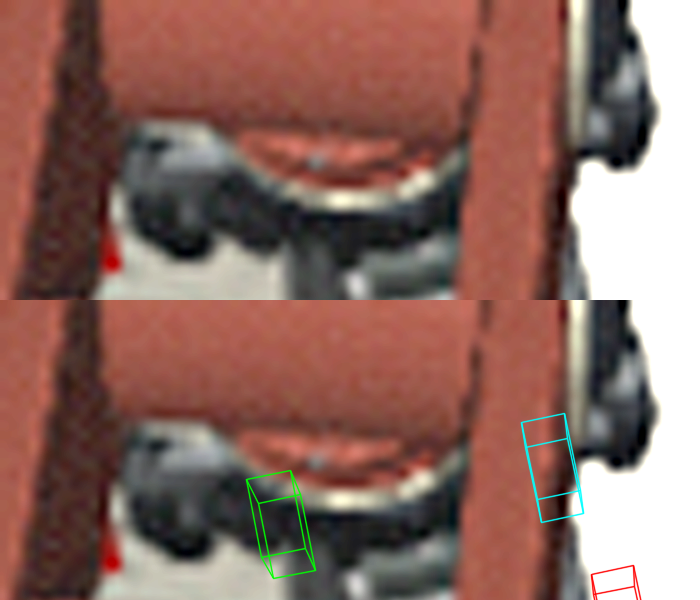

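```bash
python3 - <<'E' | grep X
from look import *
S=load('s3');T=load('t3')
a=tri([(T,(317,195)),(S,(325,163))]);b=tri([(T,(272,201.5)),(S,(368.5,171))])
print('X',a,b,(a[0]+b[0])/2,np.linalg.norm(a[0]-b[0]))
E
```

```text
X (array([0.54436008, 0.04093831, 0.21278063]), [np.float64(6.997680207820921e-05), np.float64(6.997680207816717e-05)]) (array([0.50977252, 0.15533471, 0.21536315]), [np.float64(0.005798678780912907), np.float64(0.005798678780912773)]) [0.5270663  0.09813651 0.21407189] 0.11953871705373975
```

Call:
step_arm(
  moves=[
    [0.65,-0.002,0.001,-0.009,0],
    [0.62,-0.001,0,-0.009,0],
    [0.62,0,0,0,0],
  ],
)

```text
t: 4.78
tool_pos: [0.5306, 0.0997, 0.0478]
tool_rot: [3.087, 0.534, 0.024]
contact_force: [-0.0, 0.0, -1.2]
opening: 0.053
```

```bash
python3 - <<'E' | grep X
from look import *
look('s4',310,160,60,60,10)
E
```

```text
X 4.83 [0.5311 0.0998 0.0483] yaw 19.62 [ 0.0173 -0.0059] F [-0.6  0.1  0.7] M [0.01 0.02 0.02] op 0.0533
```

View pics/s4z.png

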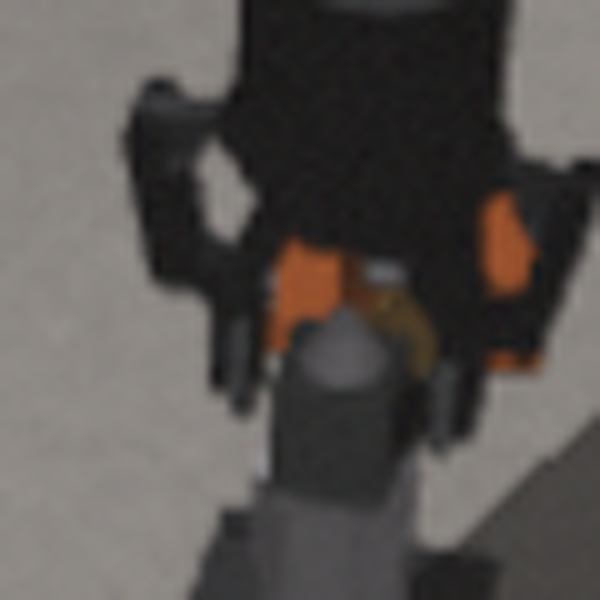

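```bash
python3 - <<'E' | grep X
from look import *
S=load('s4')
c,s=np.cos(np.radians(19.6)),np.sin(np.radians(19.6)); tp=np.array([.5311,.0998,0])
for sg,uv in ((-1,(334,201.)),(1,(354.,205))):
  for dx in (0,.011):
    P=tp+sg*.03*np.array([-s,c,0])+dx*np.array([c,s,0])
    zz=np.linspace(.03,.14,111); u=np.array([proj(S,[P[0],P[1],z])[0] for z in zz]); k=np.abs(u[:,1]-uv[1]).argmin(); print('X',sg,dx,zz[k],u[k],uv)
fr=[((.531,.0995,np.radians(19.6)),box(-.017,.017,-.018,.018,.07,.114),(255,255,0)),((.531,.0995,np.radians(19.6)),box(-.008,.008,.018,.025,.087,.105),(255,0,255))]
def fing(z): return [((tp[0],tp[1],np.radians(19.6)),box(-.011,.011,a,a+.01,z,z+.03),(0,255,0)) for a in (-.0365,.0265)]
cv2.imwrite('pics/z7.png',np.hstack([draw(S,fr+fing(z),320,180,40,35,10,1.5) for z in (.083,.095)]))
E
```

```text
X -1 0 0.08400000000000002 [333.38115585 201.08061442] (334, 201.0)
X -1 0.011 0.09400000000000001 [332.52537985 200.89118514] (334, 201.0)
X 1 0 0.08400000000000002 [353.13374758 204.91483546] (354.0, 205)
X 1 0.011 0.09300000000000001 [352.46075394 205.02086314] (354.0, 205)
```

View pics/z7.png

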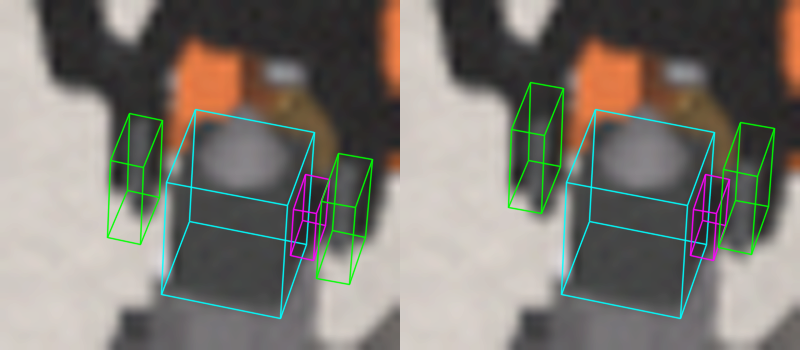

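Call:
step_arm(
  moves=[
    [0.68,0,0,0,0],
    [0.68,0,0,-0.007,0],
    [0.68,0,0,-0.006,0],
    [0.68,0,0,0,0],
  ],
)

```text
t: 5.32
tool_pos: [0.5315, 0.0997, 0.0349]
tool_rot: [3.087, 0.533, 0.026]
contact_force: [0.2, -0.5, -0.3]
opening: 0.058
```

```bash
python3 - <<'E' | grep X
from look import *
look('s5',315,170,50,50,12,a=1.4)
E
```

```text
X 5.38 [0.5317 0.0997 0.0352] yaw 19.61 [ 0.0187 -0.0059] F [-0.1  0.2 -0. ] M [-0.01 -0.02  0.02] op 0.058
```

View pics/s5z.png

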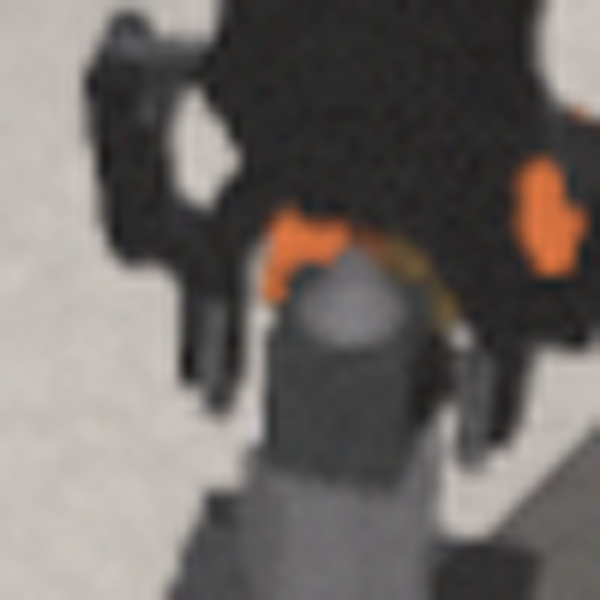

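Call:
step_arm(
  moves=[
    [0.55,0,0,0,0],
    [0.5,0,0,0,0],
    [0.5,0,0,0,0],
  ],
  newtons=20,
)

```text
t: 5.75
tool_pos: [0.5314, 0.1015, 0.0358]
tool_rot: [3.09, 0.534, 0.027]
contact_force: [-0.9, 3.3, -0.0]
opening: 0.0422
```

```bash
python3 - <<'E' | grep X
from look import *
look('s6',315,170,50,50,12,a=1.4)
E
```

```text
X 5.8 [0.5314 0.1014 0.0358] yaw 19.6 [ 0.0181 -0.0026] F [-1.5  3.4  1.1] M [0.54 0.28 0.04] op 0.0428
```

View pics/s6z.png

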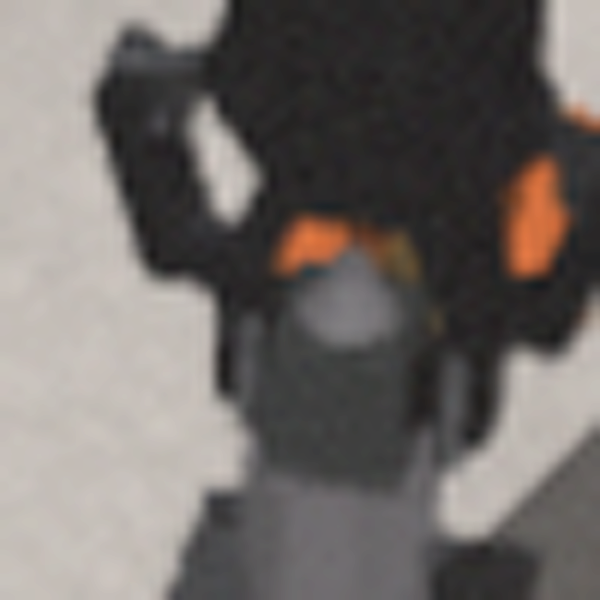

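Call:
step_arm(
  moves=[
    [0.46,0,-0.0005,0,0],
    [0.43,0,-0.0005,0,0],
    [0.4,0,0,0,0],
    [0.38,0,0,0,0],
    [0.36,0,0,0,0],
  ],
  newtons=22,
)

```text
t: 6.42
tool_pos: [0.5323, 0.0995, 0.0367]
tool_rot: [3.089, 0.533, 0.029]
contact_force: [-1.3, 1.0, 3.0]
opening: 0.0357
```

```bash
python3 - <<'E' | grep X
from look import *
look('s7',315,170,50,50,12,a=1.4)
E
```

```text
X 6.47 [0.5323 0.0995 0.0367] yaw 19.59 [ 0.0197 -0.0037] F [-1.4  0.4  3. ] M [0.13 0.24 0.02] op 0.0359
```

View pics/s7z.png

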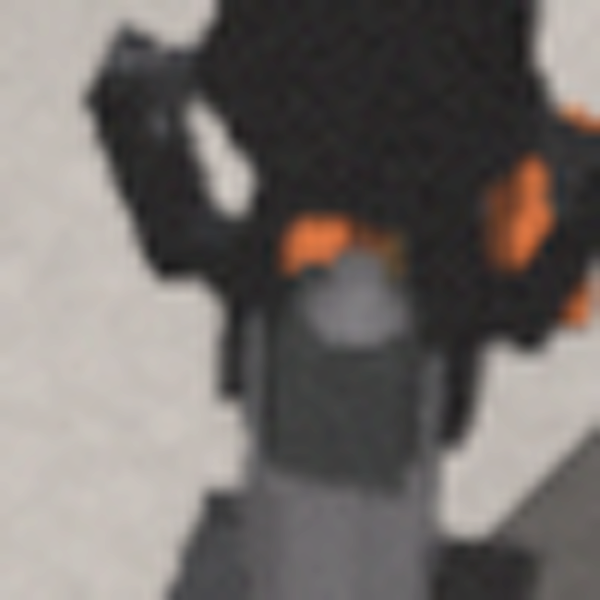

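Call:
step_arm(
  moves=[
    [0.36,0,0,0.002,0],
    [0.36,0,0,0.002,0],
    [0.36,0,0,0.002,0],
  ],
)

```text
t: 6.85
tool_pos: [0.5317, 0.0993, 0.0404]
tool_rot: [3.089, 0.533, 0.029]
contact_force: [2.4, 1.0, -4.0]
opening: 0.0357
```

Call:
step_arm(
  moves=[
    [0.36,0,0,0.004,0],
    [0.36,0,0,0.004,0],
    [0.36,0,0,0.004,0],
  ],
)

```text
t: 7.22
tool_pos: [0.5318, 0.0992, 0.0527]
tool_rot: [3.088, 0.533, 0.029]
contact_force: [3.0, 0.1, -4.5]
opening: 0.0358
```

```bash
python3 - <<'E' | grep X
from look import *
look('s8',315,165,50,50,12,a=1.4)
E
```

```text
X 7.28 [0.5321 0.0992 0.0535] yaw 19.58 [ 0.0202 -0.0041] F [ 0.6 -0.4  0.7] M [0.02 0.01 0.02] op 0.0358
```

View pics/s8z.png

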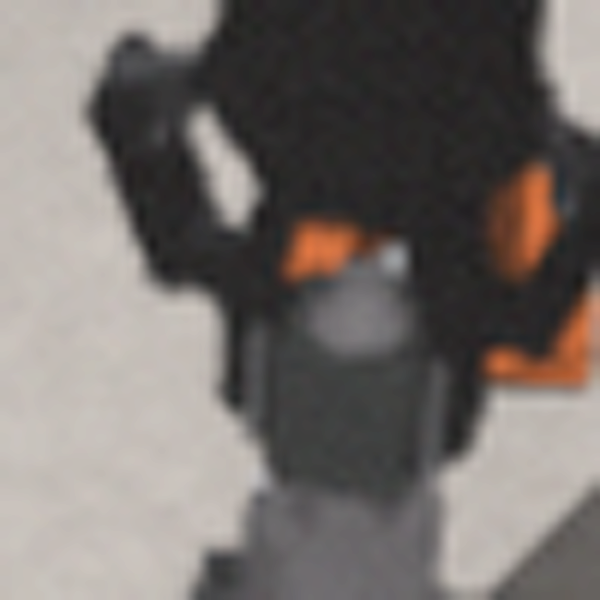

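Call:
step_arm(
  moves=[
    [0.36,0,0,0.006,0],
    [0.36,0,0,0.008,0],
    [0.36,0,0,0.01,0],
    [0.36,0,0,0.015,0],
    [0.36,0,0,0.02,0],
    [0.36,0,0,0.02,0],
    [0.36,0,0,0,0],
  ],
)

```text
t: 8.15
tool_pos: [0.532, 0.0991, 0.1407]
tool_rot: [3.088, 0.533, 0.031]
contact_force: [0.7, -0.5, -0.5]
opening: 0.0359
```

```bash
python3 - <<'E' | grep X
from look import *
look('s9',315,140,50,70,8,a=1.4)
E
```

```text
X 8.2 [0.5312 0.0991 0.1393] yaw 19.59 [ 0.019  -0.0048] F [ 0.2 -0.  -1.7] M [ 0.06 -0.04  0.06] op 0.0356
```

View pics/s9z.png

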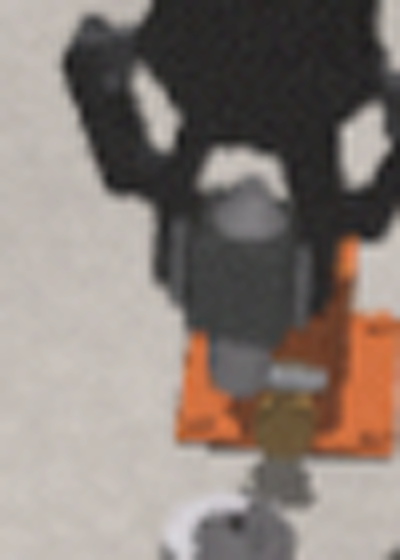

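Call:
step_arm(
  moves=[
    [0.36,-0.004,-0.015,0,-6],
    [0.36,-0.004,-0.025,0,-8],
    [0.36,-0.004,-0.025,0,-8],
    [0.36,-0.004,-0.025,0,-8],
    [0.36,-0.004,-0.025,0,-8],
    [0.36,-0.004,-0.025,0,-6],
    [0.36,-0.004,-0.025,0,-4],
    [0.36,-0.004,-0.025,0,0],
    [0.36,-0.004,-0.025,0,0],
    [0.36,-0.003,-0.02,0,0],
    [0.36,0,0,0,0],
  ],
)

```text
t: 9.57
tool_pos: [0.4817, -0.1408, 0.1262]
tool_rot: [3.024, -0.81, -0.014]
contact_force: [-1.3, 0.3, -1.3]
opening: 0.0358
```

```bash
python3 - <<'E' | grep X
from look import *
look('s10',250,110,60,100,6,a=1.3)
look('t10',340,180,90,80,6,a=1.5,cam='top')
a=cv2.imread('pics/s10z.png');b=cv2.imread('pics/t10z.png')[:480]; 
H=600;c=np.zeros((600,900,3),np.uint8);c[:,:360]=a[:600];c[:480,360:900]=b[:, :540];cv2.imwrite('pics/c10.png',c[:,:800])
E
```

```text
X 9.62 [ 0.4817 -0.1401  0.1261] yaw -29.93 [-0.0115 -0.0079] F [-0.4  0.6 -1.9] M [ 0.02 -0.06 -0.  ] op 0.0355
X 9.68 [ 0.482  -0.1397  0.1263] yaw -29.88 [-0.0111 -0.008 ] F [ 0.1  0.1 -1.7] M [ 0.01 -0.05  0.03] op 0.0359
```

View pics/c10.png

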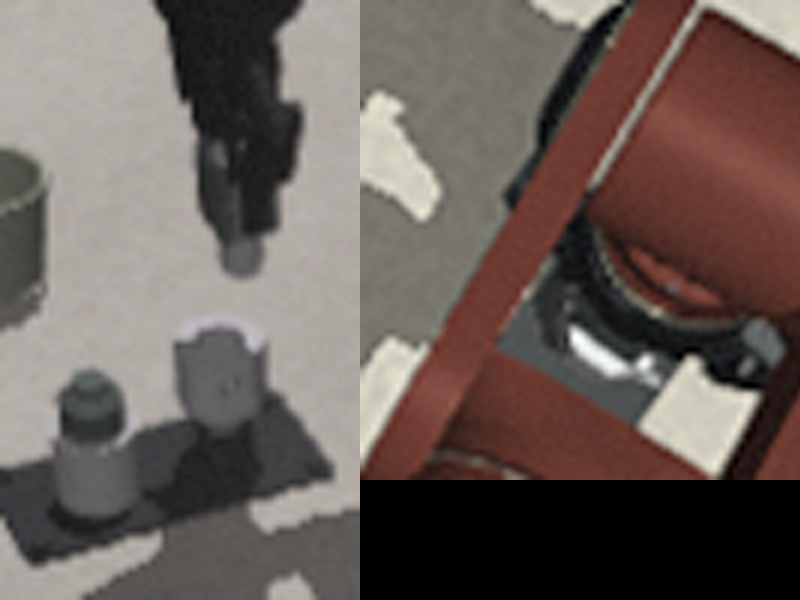

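```bash
python3 - <<'E' | grep X
from look import *
S=load('s10')
tp=(.4817,-.1401); y=np.radians(-29.9)
v=(tp[0],tp[1],y); it=[(v,ring(.0095,.1293,24),(0,255,0)),(v,ring(.012,.1363,24),(0,255,255)),(v,box(-.017,.017,-.018,.018,.1593,.2033),(255,255,0)),(v,ring(.001,.1293+.088),(0,0,255))]
d=[.4898,-.149,np.radians(-28.7)]
it2=dock_items(d,.0837)
cv2.imwrite('pics/z11.png',np.hstack([draw(S,x,270,120,40,70,10,1.5)[:600] for x in ([],it+it2)]))
E
```

```text
(no output)
```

View pics/z11.png

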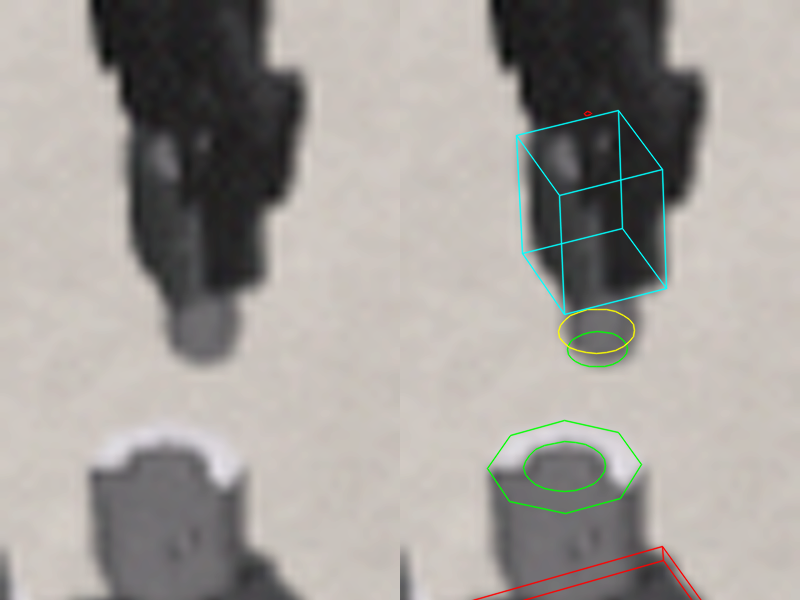

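Call:
step_arm(
  moves=[
    [0.36,0.008,-0.01,0,1.2],
    [0.36,0,0,-0.015,0],
    [0.36,0,0,-0.015,0],
    [0.36,0,0,0,0],
  ],
)

```text
t: 10.18
tool_pos: [0.4901, -0.1482, 0.0928]
tool_rot: [3.036, -0.769, -0.017]
contact_force: [0.1, 1.0, -1.6]
opening: 0.0356
```

```bash
python3 - <<'E' | grep X
from look import *
S,o=look('s12',250,110,60,100,6,a=1.3)
tp=o['tool_pos']; y=np.radians(-28.7);z0=tp[2]+.0033
v=(tp[0],tp[1],y); it=[(v,ring(.0095,z0,24),(0,255,0)),(v,ring(.012,z0+.007,24),(0,255,255)),(v,ring(.012,z0+.03,24),(0,255,255))]
d=[.4898,-.149,np.radians(-28.7)]
it2=dock_items(d,.0837)
cv2.imwrite('pics/z12.png',np.hstack([draw(S,x,270,140,40,60,10,1.5)[:600] for x in ([],it+it2)]))
E
```

```text
X 10.22 [ 0.4905 -0.1484  0.0936] yaw -28.45 [-0.0118 -0.0073] F [-0.  -0.6 -1.6] M [ 0.02 -0.01  0.01] op 0.0359
```

View pics/z12.png

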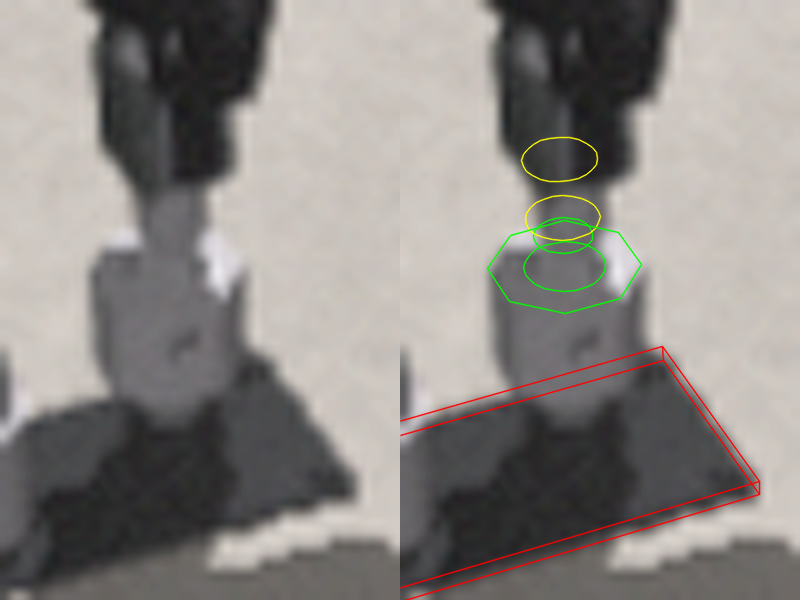

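```bash
python3 - <<'E' | grep X
from look import *
T,o=look('t12',360,205,50,50,10,a=2,cam='top')
S=load('s12')
tp=o['tool_pos']; y=np.radians(-28.7);z0=tp[2]+.0033
v=(tp[0],tp[1],y); it=[(v,ring(.0095,z0,24),(0,255,0)),(v,ring(.012,z0+.007,24),(0,255,255)),(v,ring(.012,z0+.03,24),(0,255,255))]
d=[.4898,-.149,np.radians(-28.7)]
cv2.imwrite('pics/t12z.png',np.hstack([draw(T,x,365,215,38,40,10,2.2) for x in ([],it+dock_items(d,.0837))]))
g=cv2.cvtColor(S['color'],cv2.COLOR_RGB2GRAY)
for r in range(157,168): print('X',r,g[r,278:300])
E
```

```text
X 10.28 [ 0.4911 -0.1487  0.0945] yaw -28.45 [-0.0104 -0.008 ] F [ 0.3 -0.7 -1.5] M [-0.02 -0.   -0.01] op 0.036
X 157 [133 132 136 124  71  35  41  43  51  31  22  25  31  43  75 109 134 134
X 158 [132 132 136 130 104  54  38  42  50  46  44  44  60  95 115 134 134 133
X 159 [134 135 136 135 123  75  47  50  61  65  66  62  86 133 131 133 133 132
X 160 [135 135 133 134 123  90  59  60  73  72  73  66  87 132 131 131 133 134
X 161 [136 132 134 133 126  99  65  70  73  73  71  65  85 127 134 135 135 134
X 162 [133 134 135 134 131 108  66  72  74  72  69  69  87 125 132 132 133 135
X 163 [135 135 137 140 143 126  78  69  72  72  69  74 113 140 135 132 135 135
X 164 [135 131 121 125 124 115  84  69  70  71  69  84 128 145 141 135 134 136
X 165 [132 118  80  74  71  67  76  72  71  71  69  80 118 145 143 142 135 135
X 166 [127  95  72  74  65  64  76  75  75  76  75  66  87 146 144 139 125 131
X 167 [120  70  72  70  68  67  74  73  75  76  76  69  92 149 144 121 103 131
```

View pics/t12z.png

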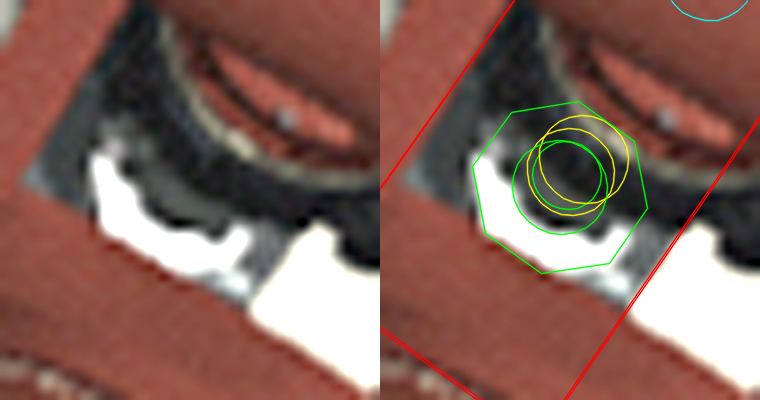

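Call:
step_arm(
  moves=[
    [0.36,0.001,-0.0015,-0.002,0],
    [0.36,0,0,0,0],
    [0.36,0,0,0,0],
  ],
)

```text
t: 10.65
tool_pos: [0.493, -0.1506, 0.0937]
tool_rot: [3.035, -0.769, -0.009]
contact_force: [0.2, -0.2, -3.1]
opening: 0.0357
```

```bash
cat > pl.py <<'E'
from look import *
def edges(row,cols,g):
    x=np.arange(len(row))
    return row
def plugsock(tag):
    S,o=look(tag,270,140,40,60,10,a=1.5)
    g=cv2.cvtColor(S['color'],cv2.COLOR_RGB2GRAY).astype(float)
    def half(r,c0,c1):
        v=g[r,c0:c1]; d=np.diff(v); out=[]
        for i in range(len(d)):
            if (v[i]-100)*(v[i+1]-100)<0: out.append(round(c0+i+(100-v[i])/(v[i+1]-v[i]),2))
        return out
    for r in list(range(157,172)): print('X',r,half(r,272,302))
    for r in range(174,180): print('X sock',r,half(r,272,302))
E
python3 - <<'E' | grep X
from pl import *
plugsock('s13')
E
```

```text
X 10.7 [ 0.493  -0.1506  0.0937] yaw -28.44 [-0.0081 -0.0091] F [-0.7  0.1 -1.3] M [ 0.01  0.02 -0.03] op 0.0356
X 157 [np.float64(280.46), np.float64(291.58)]
X 158 [np.float64(281.15), np.float64(289.7)]
X 159 [np.float64(281.5), np.float64(289.18)]
X 160 [np.float64(281.6), np.float64(289.31)]
X 161 [np.float64(281.58), np.float64(289.3)]
X 162 [np.float64(282.08), np.float64(289.18)]
X 163 [np.float64(282.57), np.float64(288.5)]
X 164 [np.float64(282.88), np.float64(288.31)]
X 165 [np.float64(279.49), np.float64(281.43), np.float64(282.43), np.float64(289.52)]
X 166 [np.float64(278.84), np.float64(290.19)]
X 167 [np.float64(278.4), np.float64(289.83)]
X 168 [np.float64(278.42), np.float64(289.07), np.float64(292.64), np.float64(294.11)]
X 169 [np.float64(278.48), np.float64(289.16), np.float64(292.22), np.float64(294.14)]
X 170 [np.float64(278.48), np.float64(294.16)]
X 171 [np.float64(278.57), np.float64(294.12)]
X sock 174 [np.float64(278.69), np.float64(294.56)]
X sock 175 [np.float64(278.81), np.float64(296.05)]
X sock 176 [np.float64(279.21), np.float64(297.23)]
X sock 177 [np.float64(279.51), np.float64(297.54)]
X sock 178 [np.float64(280.03), np.float64(298.32)]
X sock 179 [np.float64(299.38)]
```

View pics/s13z.png

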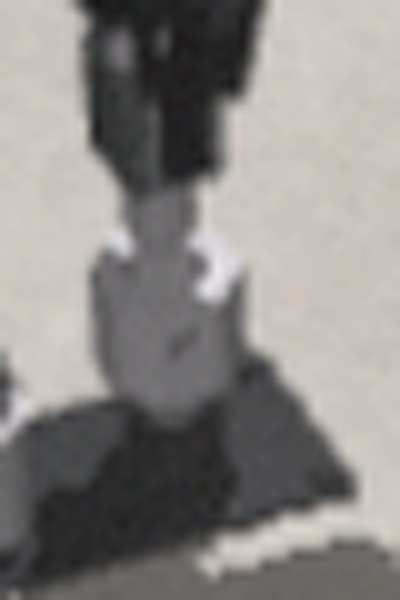

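```bash
python3 - <<'E' | grep X
from look import *
S=load('s13')
print('X',proj(S,[[.4898,-.149,z] for z in (.05,.065,.0837,.1,.11,.12)]).round(2).tolist())
print('X tool',proj(S,[[.493,-.1506,z] for z in (.0837,.1,.11,.12)]).round(2).tolist())
E
```

```text
X [[286.37, 174.37], [286.2, 170.74], [285.99, 166.15], [285.79, 162.09], [285.67, 159.57], [285.55, 157.03]]
X tool [[284.98, 166.46], [284.78, 162.4], [284.66, 159.88], [284.53, 157.33]]
```

Call:
step_arm(
  moves=[
    [0.36,-0.002,0.0002,0,0],
    [0.36,0,0,0,0],
    [0.36,0,0,-0.003,0],
  ],
)

```text
t: 11.08
tool_pos: [0.4912, -0.1506, 0.0913]
tool_rot: [3.035, -0.769, -0.007]
contact_force: [0.8, -0.2, -1.0]
opening: 0.036
```

```bash
python3 - <<'E' | grep X
from pl import *
plugsock('s14')
E
```

```text
X 11.12 [ 0.4908 -0.1504  0.0905] yaw -28.45 [-0.0081 -0.0091] F [-0.   0.4 -1.2] M [0.01 0.   0.  ] op 0.0359
X 157 [np.float64(280.79), np.float64(292.27)]
X 158 [np.float64(281.31), np.float64(290.81)]
X 159 [np.float64(281.57), np.float64(289.71)]
X 160 [np.float64(282.04), np.float64(289.57)]
X 161 [np.float64(282.3), np.float64(289.55)]
X 162 [np.float64(282.43), np.float64(289.38)]
X 163 [np.float64(282.67), np.float64(289.05)]
X 164 [np.float64(282.6), np.float64(288.97)]
X 165 [np.float64(279.45), np.float64(289.48)]
X 166 [np.float64(278.84), np.float64(290.23)]
X 167 [np.float64(278.37), np.float64(289.76)]
X 168 [np.float64(278.42), np.float64(289.41), np.float64(292.67), np.float64(294.16)]
X 169 [np.float64(278.49), np.float64(290.23), np.float64(292.22), np.float64(294.16)]
X 170 [np.float64(278.47), np.float64(294.14)]
X 171 [np.float64(278.56), np.float64(294.18)]
X sock 174 [np.float64(278.65), np.float64(294.54)]
X sock 175 [np.float64(278.76), np.float64(296.1)]
X sock 176 [np.float64(279.23), np.float64(297.18)]
X sock 177 [np.float64(279.51), np.float64(297.5)]
X sock 178 [np.float64(280.09), np.float64(298.36)]
X sock 179 [np.float64(299.34)]
```

Call:
step_arm(
  moves=[
    [0.36,0,0,-0.004,0],
    [0.36,0,0,-0.003,0],
    [0.36,0,0,-0.003,0],
    [0.36,0,0,-0.002,0],
  ],
)

```text
t: 11.62
tool_pos: [0.4905, -0.1503, 0.0772]
tool_rot: [3.035, -0.769, -0.01]
contact_force: [-0.5, -0.2, -0.5]
opening: 0.0359
```

Call:
step_arm(
  moves=[
    [0.36,0,0,-0.002,0],
    [0.36,0,0,-0.002,0],
    [0.36,0,0,-0.002,0],
  ],
)

```text
t: 12.0
tool_pos: [0.4907, -0.1504, 0.071]
tool_rot: [3.035, -0.769, -0.009]
contact_force: [0.1, -1.1, 0.2]
opening: 0.0362
```

Call:
step_arm(
  moves=[
    [0.36,0,0,-0.002,0],
    [0.36,0,0,-0.002,0],
    [0.36,0,0,-0.002,0],
  ],
)

```text
t: 12.38
tool_pos: [0.4914, -0.1507, 0.0658]
tool_rot: [3.035, -0.769, -0.007]
contact_force: [-0.6, 1.4, 0.9]
opening: 0.036
```

Call:
step_arm(
  moves=[
    [0.36,0,0,-0.002,0],
    [0.36,0,0,-0.002,0],
    [0.36,0,0,-0.002,0],
  ],
)

```text
t: 12.75
tool_pos: [0.4913, -0.1507, 0.0598]
tool_rot: [3.034, -0.769, -0.008]
contact_force: [-0.6, -0.1, 0.8]
opening: 0.0362
```

```bash
python3 - <<'E' | grep X
from look import *
look('s15',265,140,45,55,11,a=1.4)
E
```

```text
X 12.8 [ 0.4912 -0.1507  0.0595] yaw -28.44 [-0.0075 -0.0097] F [-1.3  0.2 -0.2] M [-0.06  0.07  0.01] op 0.0355
```

View pics/s15z.png

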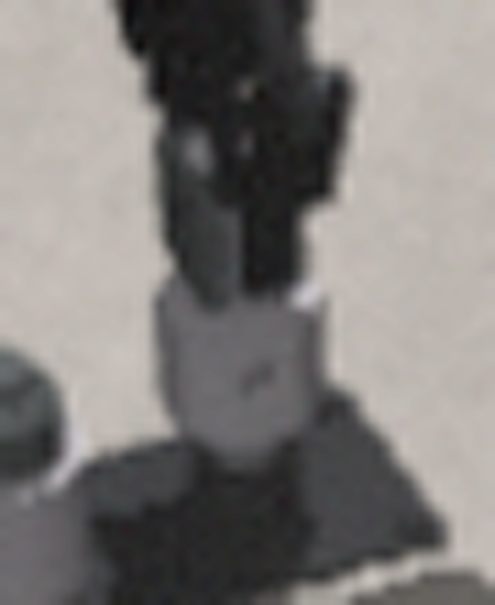

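Call:
step_arm(
  moves=[
    [0.36,0,0,-0.002,0],
    [0.36,0,0,-0.002,0],
    [0.36,0,0,-0.0015,0],
  ],
)

```text
t: 13.18
tool_pos: [0.4912, -0.1508, 0.0537]
tool_rot: [3.034, -0.769, -0.008]
contact_force: [-2.3, 0.6, 2.4]
opening: 0.0357
```

Call:
step_arm(
  moves=[
    [0.36,0,0,-0.001,0],
    [0.36,0,0,-0.001,0],
  ],
)

```text
t: 13.42
tool_pos: [0.4911, -0.1508, 0.0515]
tool_rot: [3.034, -0.769, -0.008]
contact_force: [-1.3, 0.8, 1.5]
opening: 0.0358
```

Call:
step_arm(
  moves=[
    [0.36,0,0,-0.001,0],
    [0.36,0,0,-0.001,0],
  ],
)

```text
t: 13.68
tool_pos: [0.4912, -0.1509, 0.0503]
tool_rot: [3.034, -0.769, -0.009]
contact_force: [-4.6, 0.5, 9.9]
opening: 0.0355
```

Call:
step_arm(
  moves=[
    [0.36,-0.0005,0,-0.0003,0],
  ],
)

```text
t: 13.8
tool_pos: [0.4911, -0.1508, 0.0504]
tool_rot: [3.035, -0.769, -0.007]
contact_force: [-0.9, 0.5, 2.2]
opening: 0.0356
```

```bash
python3 - <<'E' | grep X
from look import *
look('s16',265,140,45,55,11,a=1.4)
E
```

```text
X 13.85 [ 0.4911 -0.1508  0.0504] yaw -28.45 [-0.0071 -0.0097] F [-0.9  1.3  3.2] M [ 0.22  0.17 -0.05] op 0.0359
```

View pics/s16z.png

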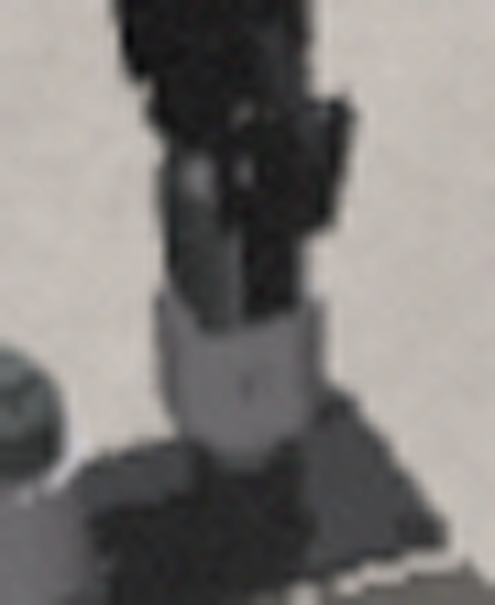

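Call:
step_arm(
  moves=[
    [0.36,0,0,-0.0015,0],
  ],
)

```text
t: 13.98
tool_pos: [0.4912, -0.1509, 0.0502]
tool_rot: [3.034, -0.769, -0.008]
contact_force: [-8.1, 3.2, 14.5]
opening: 0.036
```

Call:
step_arm(
  moves=[
    [0.36,0,0,0,0],
    [0.45,0,0,0,0],
    [0.52,0,0,0,0],
    [0.6,0,0,0,0],
    [0.65,0,0,0,0],
    [0.65,0,0,0,0],
  ],
)

```text
t: 14.72
tool_pos: [0.491, -0.1509, 0.049]
tool_rot: [3.034, -0.768, -0.008]
contact_force: [0.1, 0.0, -0.6]
opening: 0.0553
```

```bash
python3 - <<'E' | grep X
from look import *
look('s17',265,140,45,55,11,a=1.4)
E
```

```text
X 14.78 [ 0.491  -0.1509  0.049 ] yaw -28.42 [-0.0078 -0.01  ] F [ 0.1  1.  -0.3] M [-0.05  0.   -0.03] op 0.0556
```

View pics/s17z.png

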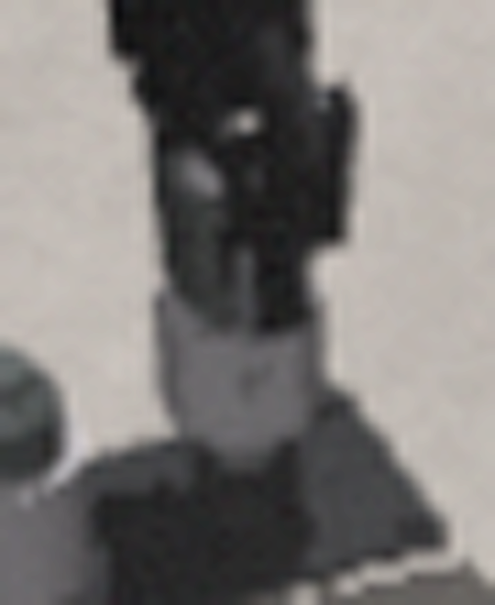

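Call:
step_arm(
  moves=[
    [0.85,0,0,0,0],
    [0.9,0,0,0,0],
    [0.9,0,0,0.01,0],
    [0.9,0,0,0.02,0],
    [0.9,0,0,0.03,0],
    [0.9,0,0,0.03,0],
    [0.9,0,0,0.04,0],
    [0.9,-0.02,-0.03,0.03,0],
    [0.9,-0.02,-0.045,0,0],
    [0.9,-0.02,-0.045,0,0],
    [0.9,-0.02,-0.045,0,0],
    [0.9,0,0,0,0],
  ],
)

```text
t: 16.27
tool_pos: [0.4088, -0.3208, 0.2235]
tool_rot: [3.03, -0.763, 0.007]
contact_force: [0.8, 0.3, 1.0]
opening: 0.0762
```

```bash
python3 - <<'E' | grep X
from look import *
S,o=look('s18',250,140,65,60,10,a=1.4); T,o=look('t18',340,180,90,80,6,a=1.5,cam='top')
v=(.4898,-.149,np.radians(-28.7)); r=.0837
it=[(v,ring(R8,r),(0,255,0)),(v,box(-.017,.017,-.018,.018,r,r+.044),(255,255,0)),(v,box(-.008,.008,.018,.025,r+.017,r+.035),(255,0,255)),(v,ring(.001,r+.058),(0,0,255))]
cv2.imwrite('pics/z18.png',np.vstack([np.hstack([draw(S,x,265,140,40,40,9,1.6) for x in ([],it)]),np.hstack([draw(T,x,365,210,40,25,9,1.6) for x in ([],it)])]))
E
```

```text
X 16.32 [ 0.4095 -0.3196  0.2235] yaw -28.16 [ 0.0006 -0.0172] F [-0.9 -0.3 -0.5] M [-0.03 -0.01  0.01] op 0.0767
X 16.38 [ 0.41   -0.3186  0.2233] yaw -28.06 [ 0.0006 -0.0168] F [ 0.1 -0.4  0.1] M [0.03 0.07 0.02] op 0.0773
```

View pics/z18.png

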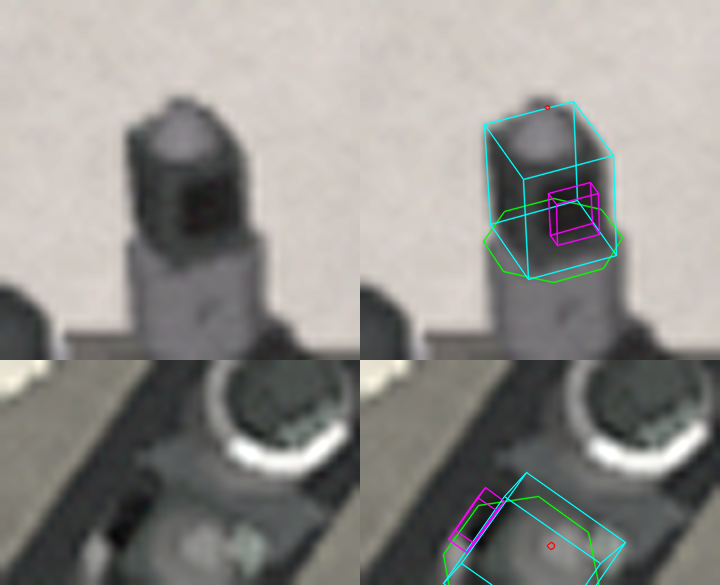

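View pics/s18.png

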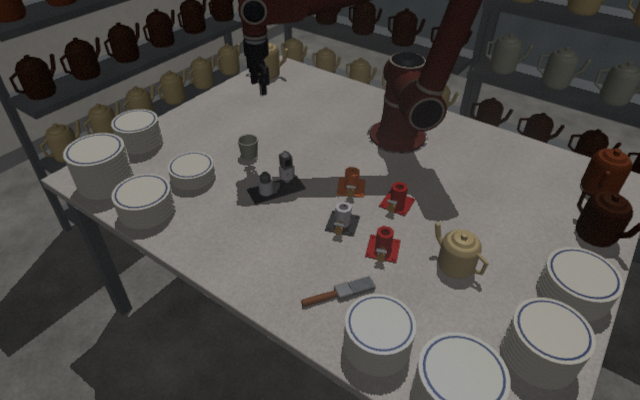

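```bash
python3 - <<'E' | grep X
from look import *
T=load('t18');T0=load('top0')
v=(.4898,-.149,np.radians(-28.7)); r=.0837
def it(b,v=v,r=r): return [(v,box(-.017,.017,-.018,.018,r+.002,r+.044),(255,255,0)),(v,box(-.008,.008,.018,b,r+.017,r+.035),(255,0,255))]
v0=(.531,.0995,np.radians(19.65))
def D(p,x,x0,y0): return draw(p,x,x0,y0,30,28,13,2.6)
a=np.hstack([D(T,[],367,215),D(T,it(.025),367,215)]);b=np.hstack([D(T0,[],281,192),D(T0,it(.025,v0,.07),281,192)])
cv2.imwrite('pics/z19.png',cv2.resize(np.vstack([a,b]),(640,597)))
E
```

```text
(no output)
```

View pics/z19.png

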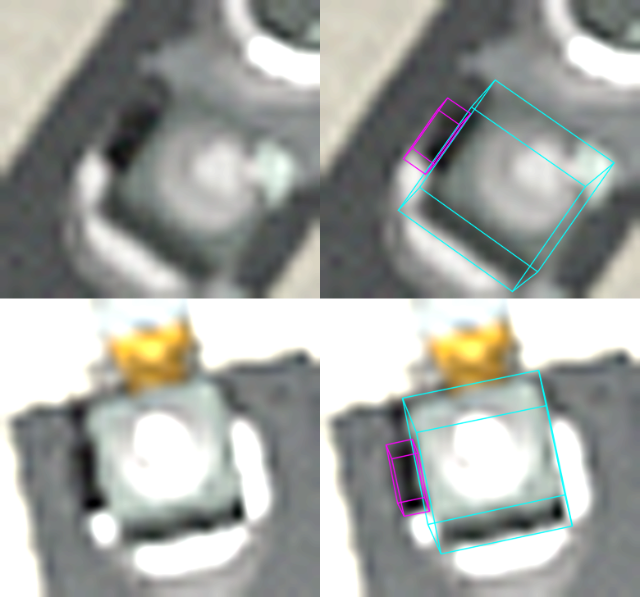

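```bash
python3 - <<'E' | grep X
from look import *
from scipy.ndimage import map_coordinates
T=load('t18');T0=load('top0')
for nm,p,v,r in (('parked',T,(.4898,-.149,np.radians(-28.7)),.0837),('orig',T0,(.531,.0995,np.radians(19.65)),.07)):
    g=cv2.cvtColor(p['color'],cv2.COLOR_RGB2GRAY).astype(float)
    ys=np.arange(.008,.034,.001); acc=0
    for x in (-.004,0,.004):
        u=proj(p,pts(v,[(x,y,r+.035) for y in ys])); acc=acc+map_coordinates(g,[u[:,1],u[:,0]],order=1)/3
    print('X',nm,list(zip((ys*1000).round().astype(int).tolist(),acc.round().astype(int).tolist())))
for nm,a,b in (('teapot','scene0','s18'),):
    d=np.abs(load(a)['color'].astype(int)-load(b)['color']).sum(2); 
    for n,(l,t,rr,bb) in dict(teapot=(433,222,490,280),plates=(166,150,216,195),cup=(238,131,260,165),brush=(298,272,380,310)).items(): print('X',n,d[t:bb,l:rr].mean().round(1),np.percentile(d[t:bb,l:rr],99))
E
```

```text
X parked [(8, 61), (9, 58), (10, 55), (11, 51), (12, 47), (13, 42), (14, 36), (15, 28), (16, 21), (17, 16), (18, 14), (19, 14), (20, 16), (21, 19), (22, 23), (23, 28), (24, 32), (25, 35), (26, 34), (27, 33), (28, 31), (29, 31), (30, 31), (31, 32), (32, 32), (33, 32)]
X orig [(8, 100), (9, 98), (10, 95), (11, 92), (12, 89), (13, 85), (14, 80), (15, 75), (16, 70), (17, 62), (18, 48), (19, 31), (20, 19), (21, 16), (22, 19), (23, 24), (24, 30), (25, 35), (26, 41), (27, 45), (28, 49), (29, 50), (30, 50), (31, 49), (32, 49), (33, 48)]
X teapot 5.5 14.0
X plates 9.7 197.50999999999976
X cup 32.1 199.0
X brush 6.8 15.0
```

```bash
python3 - <<'E'
from h import *
p=shot('scene','s20')
for q in ['cup','plates','teapot','brush','nozzle']: print(q,[(np.round(d['bbox']).astype(int).tolist(),round(d['p'],2)) for d in ctrl.spot_in(p,q)][:2])
print(ctrl.get_obs()['dq'].round(3)); print(ctrl.finish_job())
E
```

```text
cup [([237, 132, 259, 163], 0.68)]
plates [([168, 154, 216, 193], 0.73)]
teapot [([437, 225, 488, 276], 0.95)]
brush [([300, 279, 378, 307], 0.87), ([281, 149, 293, 170], 0.42)]
nozzle [([277, 149, 292, 168], 0.78), ([435, 223, 487, 277], 0.71)]
[-0.003  0.002 -0.002  0.     0.    -0.002]
the job is handed in; nothing more can be done
None
```

The nozzle is parked fully home in the dock's empty socket, and I handed the job in at about 17 s. I squeezed the release button fully in (35.8 mm between the pads) and kept it in for the straight pull, which showed about 4.5 N. I turned the nozzle about 48° to match the dock, lowered it into the socket, and let go.

**Seating:** On the way in the wrist read at most about 2.4 N. The stop was solid at the expected height, and my confirming presses read at most about 15 N down and 8 N sideways.

**Last checks:**
- The cone tip stands at the same height above the rim as it did on the outlet.
- The button shows about as far out as at the start, so the catch should be in the window. I judged this from the pictures and did not tug on the nozzle.
- The outlet is empty. The teapot, plates, cup and brush are where they were, within the detector's noise of about 3 pixels.
- The arm was clear and nearly still when I handed in.

**What disagreed:**
- The cameras showed the fingertips about 35–45 mm higher than the reported TCP height. I went by the pictures and by contact, and closing on the button at 43 mm confirmed it.
- The two cameras differed by a few millimetres on the outlet's position. The parked nozzle shows about 2.5 mm off my dock estimate along its y, more than the 1.25 mm play in the socket; I put the rest down to camera error.
- The tool was about 1° off upright throughout.

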